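# Load the glass roundel and hold the index pin drawn

## Robot

A 6-joint arm with a two-finger parallel gripper is mounted at the origin on the work surface. World frame = base frame: x ahead of the robot, y to its left, z up, the work surface at z = 0. Lengths are in m, angles in rad, forces in N, time in s.
With the tool pointing down it reaches from about 0.225 to 0.875 m from the base axis. Payload 3.4 kg.
Tool frame: the origin (TCP) lies at the very end of the fingers, on their centre line; the grasp point (between the pads) lies manip.pinch_z behind it (manip.pinch_z is the distance from the TCP to the grasp point, in m); z points along the fingers, y is the direction in which the jaws open and shut (so a half turn about z gives the same grasp; the last joint's range is limited). The gripper opens to 85 mm and grips with 20 to 120 N. Pads are 22 mm wide; open, the fingers measure 114 mm over their backs; the gripper's body (76 mm by 85 mm) begins 54 mm behind the grasp point. The pads swing forward as they close: fully open they stand 13 mm farther back than shut.
Start: joints at [1.2, 0.276, 1.505, -0, 1.361, -0.121], TCP at [0.142, 0.557, 0.231] pointing down, gripper open.
Joint ranges: [-2.89, 2.89], [-0.75, 2.08], [0.22, 2.7], [-1.18, 4.32], [0.11, 2.71], [-2.7, 2.7]. Speed limits (rad/s): [2.57, 2.57, 3.14, 3.14, 3.14, 3.14].

## Interface

Orientations are given as a unit quaternion [w, x, y, z].
In Python, from rig import manip, imaging, workorder gives the robot as it stands.
- The arm moves only by the tool apply_moves, never from a script. Its argument "moves" is one flat list of numbers, 7 for each row, row after row: the finger opening in m, from 0 to 0.0854, then the shift along the tool's x, y, z in m, then the turn, a rotation vector about the tool's x, y, z in rad. In form: [jaw, tx, ty, tz, rx, ry, rz, jaw, tx, ty, tz, rx, ry, rz, ...]. A call has exactly 8 rows; each row shifts and turns the pose as measured when the row begins, along the tool's axes as they then stand; what a row does not reach is not made up. A row lasts 1/12 s, in which the tool goes at most 41.7 mm and 7.16 degrees, less where a joint would pass 70% of its speed; a pose out of reach is approached as far as the arm can. A call with a gripper value outside its range is refused whole. The fingers move at their own pace and stop on an object; "newtons" is the grip in N (left out, the last holds). Time passes only in rows, so rows that do not move let the fingers close, or fill a call up. It gives the time, the measured TCP pose, the force and the opening at its end, in the units of the state.
- manip.get_state(): the state, without advancing time (a new reading comes with each control period).
- imaging.get_image(name): name is "scene" or "top" or "wrist"; returns a dict with "image" (480x640x3 uint8, red, green, blue), "range_z" (480x640 float32, m along the optical axis (not along the pixel's ray), 0 where there is no reading), "fx", "fy", "cx", "cy" (pixels), "R" (3x3) and "t" (3): a world point X has camera coordinates R X + t. Camera axes: x right, y down, z forward; pixel columns grow to the right and rows downward; lengths in m; the calibration is good to about 2 mm. A picture is of the moment at which its call begins.
- workorder.sign_off(): hands the job in, once; it reports no verdict.
The state is a dict: "clock": time; "qpos": joint angles; "qd": joint speeds; "effort": joint torques, N m; "position": TCP position; "ee_rot": TCP orientation; "contact_force": force on the tool from outside, world axes, zero at the start; "moment": the same for the moment, N m; "width": finger opening in m.
Only numpy, scipy, OpenCV 4.12 (cv2) and the standard library are available. Lean on these libraries where they do the work, as an engineer would, in place of code of your own. Each camera call takes 0.05 s, during which the arm holds its last target.

## Task

Seat the blue holding block with the red glass roundel flat and square in the pocket of the turntable fixture, set down rather than dropped, and let go of it. Then draw the brass-knobbed index pin straight up out of its bush by about 30 mm, so that its green band is wholly out but the pin's orange end stays in the bush, and finish while still holding it there, upright and not wedged, so that a colleague can turn the table. Never pull the pin right out, and leave the other things on the table where they are.

Things in the scene. Friction and masses are not known exactly. Their poses are not given: they have to be found in the camera images.
- block_center (a point): Centre of the loose blue block, 60 (its x) x 44 (y) x 50 mm tall, upright on the table; 25 mm above its underside. A red glass roundel, 38 mm across, 4 mm thick, is cemented on its top. About 0.25 kg. Grip it across the 44 mm. When seated its lowest 8 mm are in the pocket: fingertips beside it must stay higher than 17 mm below this point to clear the plate.
- pocket (a point): Centre of the floor of the fixture's rectangular pocket, 18 mm above the table, z up. The pocket is 63 mm along its x and 47 mm along y (1.5 mm play each side of the block, small chamfer), 8 mm deep, open upward. The block fits either way round (half turn). Seated, the block's centre is 25 mm above this point.
- fixture: The fixture, fixed to the table: grey base 6 mm thick (x -85 to 120, y -85 to 85 mm), dark turntable disc of 152 mm diameter (top at 16 mm), aluminium pocket plate 110 (x) x 90 (y) mm (top at 26 mm), bush block at x = 95 mm. Origin on the table under the pocket centre, axes as the pocket's.
- bush_top (a point): Centre of the bore's mouth on top of the grey bush block, 36 x 36 mm, its top 60 mm above the table, part of the fixture, 95 mm along the pocket's +x from the pocket centre. z up; the bore is vertical, 13.5 mm in diameter.
- pin_knob (a point): Centre of the index pin's brass knob, 24 mm diameter, 44 mm tall, z up along the pin. Home, the knob rests on the bush top and this point is 22 mm above it; wanted: 52 mm. Below the knob a 12 mm shank, 50 mm long, is in the bore; from the knob down: 8 mm steel, 16 green, 13 steel, 13 orange. Loose in the bore (no spring, about 0.2 kg): it drops back if let go.
- lead_block: Pewter-grey lead block 90 x 50 x 30 mm, bystander: leave it alone. Origin at the centre of its underside.
- iron_stand: Brass soldering iron stand, round foot 90 mm across, coil on a post, 87 mm tall; bystander. Origin under its foot.
- circle_cutter: Steel circle cutter on a black rubber suction base 84 mm across; bar along its x reaching 140 mm from its axis at 50 mm height, 74 mm tall; bystander. Origin under the base.
- glass_circle: Red flashed glass circle lying flat, 120 mm diameter, 5 mm thick; bystander. Origin under its centre.
- flux_jar: Jar, 52 mm diameter, 60 mm tall; bystander. Origin under its centre.
- flux_brush: Brush 170 mm long lying along its x; bystander. Origin about its middle.

How it is judged:
On the way:
1. the block is seated flat and square in the pocket and let go while the pin is still home (horizontal distance between block_center and pocket below 0.004 m and z of block_center in the frame of pocket between 0.022 and 0.0275 m and angle between the x axis of block_center and the x axis of pocket, either way round below 0.07 rad and angle between block_center's own z axis and vertical below 0.05 rad and contact force between the fingers and block below 0.1 N and z of pin_knob in the frame of bush_top below 0.028 m), for 0.3 s.
At the end, for the whole second after the job is handed in: Block released on the pocket floor, within 4 mm of its centre, 4 degrees of square, 3 of level. Pin held still by the fingers, drawn 22 to 39 mm, within 3.4 degrees of the bore axis, knob within 6 mm of it, under 12 N between pin and fixture (horizontal distance between block_center and pocket below 0.004 m and z of block_center in the frame of pocket between 0.022 and 0.0275 m and angle between the x axis of block_center and the x axis of pocket, either way round below 0.07 rad and angle between block_center's own z axis and vertical below 0.05 rad and contact force between the fingers and block below 0.1 N and z of pin_knob in the frame of bush_top between 0.044 and 0.061 m and angle between the z axis of pin_knob and the z axis of bush_top, either way round below 0.06 rad and horizontal distance between pin_knob and bush_top below 0.006 m and contact force between the fingers and index_pin above 1 N and contact force between index_pin and fixture below 12 N and linear speed of index_pin below 0.02 m/s); the arm keeps its last pose, push and grip.
It fails at once if the index pin is pulled right out of its bush (more than 46 mm) (z of pin_knob in the frame of bush_top above 0.068 m).
It fails at once if the block is let go more than 15 mm above its seat over the fixture (contact force between the fingers and block below 0.02 N and z of block_center in the frame of pocket above 0.04 m and horizontal distance between block_center and pocket below 0.1 m).
It fails at once if another thing on the table is moved by more than 20 mm (distance of any of lead_block, iron_stand, circle_cutter, glass_circle, flux_jar, flux_brush from where it was at the start of the episode above 0.02 m).
It also fails if it takes over 45 s, if anything falls off the work surface, if the arm or the gripper's body presses on something with over 40 N, if the wrist force passes 120 N, or if a joint passes its speed limit or range.

## Working session

There is one attempt and no reset: what is moved stays moved. The work goes in short steps, Python scripts to look and compute and a tool call to move; the robot and the scene stay as the last step left them, time stands still between calls to the robot, and variables do not carry over. Pictures are saved under pics/ and viewed, and the job is handed in when it is done.

Besides the shell and the picture viewer there is one more tool, called after "Request:" as name(argument=value, ...) on one line, values as JSON. apply_moves: Moves the arm, as the interface text tells. Its arguments: {"type":"object","properties":{"moves":{"type":"array"},"newtons":{"type":"number"}},"required":["moves"]}

```bash
ls; mkdir -p pics; python3 - <<'E'
from rig import manip, imaging, workorder
import cv2
print(manip.pinch_z, manip.get_state())
for n in ["scene","top","wrist"]:
    d=imaging.get_image(n)
    cv2.imwrite(f"pics/{n}0.png",d["image"][:,:,::-1])
    print(n,d["fx"],d["cx"],d["cy"],d["R"].round(3).tolist(),d["t"])
E
```

```text
pics
0.0187 {'clock': 0.0, 'qpos': array([ 1.19999330e+00,  2.76584254e-01,  1.50614976e+00, -3.70072129e-06,
        1.36072380e+00, -1.20992079e-01]), 'qd': array([-0.00074501,  0.00034667, -0.00092417,  0.00034836, -0.0014671 ,
        0.00114495]), 'effort': array([ 6.79333498e-04, -4.16780126e+01, -2.45816678e+01,  2.29212924e-05,
        1.08790083e-02,  2.13422555e-05]), 'position': array([0.1419544 , 0.55663747, 0.23043923]), 'ee_rot': array([-2.25260553e-04,  1.24580507e-01,  9.92209064e-01, -9.04968974e-04]), 'contact_force': array([ 0.04597927,  0.08968649, -0.77324013]), 'moment': array([ 0.00436884, -0.00541249, -0.01495045]), 'width': 0.08544699736898428}
scene 460.1871198037813 319.9446220437006 237.6490279486857 [[-0.323, 0.946, 0.016], [0.648, 0.233, -0.725], [-0.69, -0.224, -0.689]] [ 0.20151095 -0.27379943  1.41535766]
top 555.3958744685899 323.0689676742354 246.4495628924145 [[0.035, -0.999, 0.005], [-0.977, -0.036, -0.212], [0.212, 0.003, -0.977]] [-0.0407898   0.55267299  1.46349294]
wrist 376.79374250043503 311.75124095103934 241.97877165375786 [[0.247, 0.969, -0.002], [0.917, -0.233, 0.324], [0.314, -0.082, -0.946]] [-0.5751544  -0.04284766  0.38103738]
```

View pics/scene0.png

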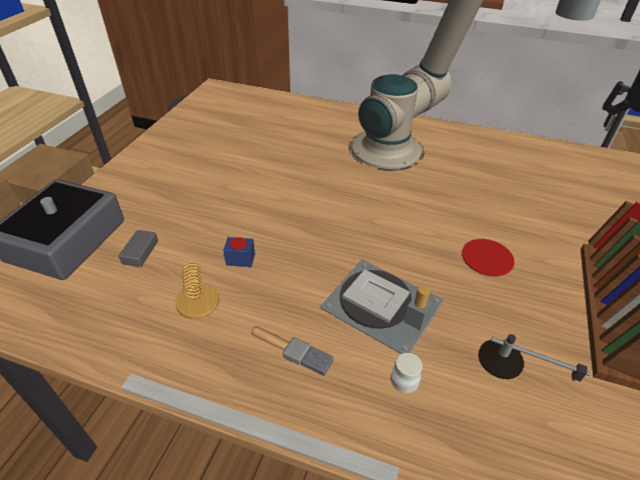

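View pics/top0.png

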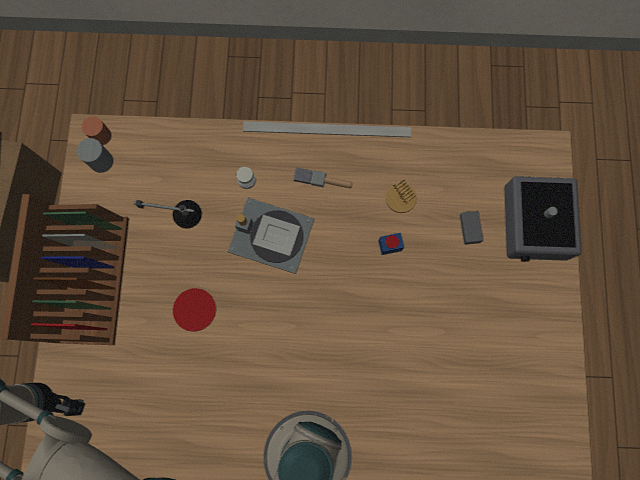

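View pics/wrist0.png

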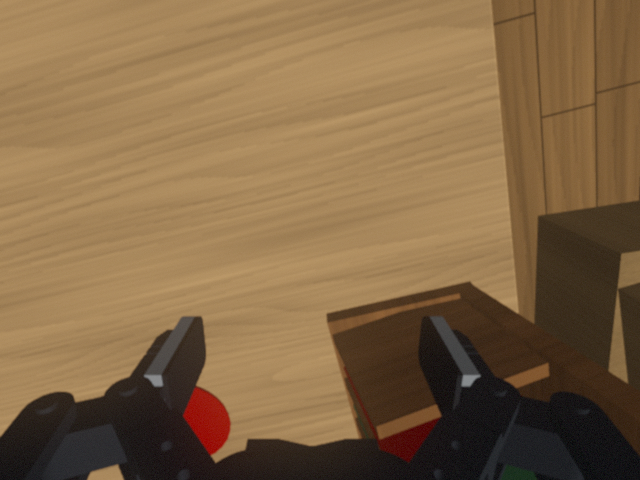

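The scene and top pictures show the blue block (top: 391,243), the fixture (275,236) with its brass knob (241,218), and the bystanders around them. I'll measure coarsely first, then refine with the wrist camera.

```bash
cat > h.py <<'E'
from rig import manip, imaging, workorder
import numpy as np, cv2
from scipy.spatial.transform import Rotation as Ro
def cloud(d):
    z=d["range_z"].astype(float); v,u=np.mgrid[:480,:640]
    P=np.stack([(u-d["cx"])/d["fx"]*z,(v-d["cy"])/d["fy"]*z,z],-1)
    W=(P-d["t"])@d["R"]; W[z==0]=np.nan
    return W
def pix2w(d,uv,h):
    uv=np.atleast_2d(uv).astype(float)
    r=np.c_[(uv[:,0]-d["cx"])/d["fx"],(uv[:,1]-d["cy"])/d["fy"],np.ones(len(uv))]@d["R"]
    c=-d["R"].T@d["t"]
    return c+r*((h-c[2])/r[:,2])[:,None]
def proj(d,X):
    c=np.atleast_2d(X)@d["R"].T+d["t"]
    return np.c_[c[:,0]/c[:,2]*d["fx"]+d["cx"],c[:,1]/c[:,2]*d["fy"]+d["cy"]]
def pose():
    s=manip.get_state(); w,x,y,z=s["ee_rot"]; return s["position"],Ro.from_quat([x,y,z,w])
E
python3 - <<'E'
from h import *
for n in ["top","scene"]:
    d=imaging.get_image(n); W=cloud(d); I=d["image"].astype(int)
    hsv=cv2.cvtColor(d["image"],cv2.COLOR_RGB2HSV)
    r,g,b=I[...,0],I[...,1],I[...,2]
    x,y,z=W[...,0],W[...,1],W[...,2]
    reg=(x>.3)&(x<.8)&(y>-.45)&(y<.35)
    def rep(nm,m):
        m=m&reg; k,l,s,c=cv2.connectedComponentsWithStats(m.astype(np.uint8)); 
        if k<2:print(n,nm,"none");return
        i=1+s[1:,4].argmax(); mm=l==i
        q=W[mm]; rect=cv2.minAreaRect((q[:,:2]*1000).astype(np.float32))
        print(n,nm,mm.sum(),np.median(q,0).round(4),rect)
    rep("block top",(z>.042)&(z<.06)&(y<-.1)&(x<.62)&(x>.45)&(y>-.3))
    rep("block red",(r>2*g)&(r>2*b)&(r>60)&(y<-.1)&(y>-.3))
    rep("plate",(z>.02)&(z<.032)&(y>0)&(y<.25)&(r>110)&(hsv[...,1]<40))
    rep("base",(z>.002)&(z<.04)&(y>0)&(y<.3)&(hsv[...,1]<60))
    rep("knob",(z>.055)&(z<.12)&(y>0.1)&(y<.3)&(hsv[...,1]>90))
E
```

```text
top block top 345 [ 0.5751 -0.2105  0.0507] ((576.0213012695312, -211.17701721191406), (44.643497467041016, 61.220001220703125), 13.292963981628418)
top block red 133 [ 0.5763 -0.2105  0.0532] ((577.6785278320312, -210.40924072265625), (35.81675338745117, 33.763832092285156), 0.2672504186630249)
top plate 721 [0.5853 0.1102 0.0254] ((590.1502685546875, 112.73285675048828), (108.58587646484375, 90.45126342773438), 73.99584197998047)
top base 3679 [0.5886 0.1221 0.0142] ((595.1074829101562, 130.06858825683594), (205.38082885742188, 170.027099609375), 74.02574157714844)
top knob 80 [0.6114 0.2022 0.1023] ((615.8447875976562, 204.0712127685547), (25.9746150970459, 20.6878662109375), 35.86674880981445)
scene block top 450 [ 0.5823 -0.2086  0.0515] ((577.3890991210938, -211.2935791015625), (48.44858169555664, 59.51327896118164), 13.827550888061523)
scene block red 160 [ 0.5784 -0.21    0.0544] ((577.0108642578125, -211.451171875), (35.351436614990234, 33.4681510925293), 27.10409927368164)
scene plate 1305 [0.5931 0.1134 0.0263] ((590.5665893554688, 110.77996826171875), (110.80632019042969, 92.47454833984375), 74.13594055175781)
scene base 5652 [0.6227 0.1258 0.0161] ((594.661865234375, 128.67291259765625), (204.76051330566406, 173.93943786621094), 73.97730255126953)
scene knob 252 [0.6249 0.2027 0.0945] ((617.6808471679688, 202.69686889648438), (22.71628761291504, 23.936996459960938), 85.41358947753906)
```

```bash
cat >> h.py <<'E'
def yawd():
    p,R=pose(); y=R.as_matrix()[:,1]; return np.degrees(np.arctan2(y[1],y[0]))
def plan(target,yaw,n,jaw=None):
    """rows (rounded) from the measured pose to target/yaw[deg], tool upright; prints 1 list"""
    p,R=pose(); p=p.copy(); dz=np.radians(yaw-yawd()); dz=(dz+np.pi)%(2*np.pi)-np.pi
    Rt=Ro.from_matrix(np.array([[-np.sin(np.radians(yaw)),np.cos(np.radians(yaw)),0],[np.cos(np.radians(yaw)),np.sin(np.radians(yaw)),0],[0,0,-1.]]).T)
    out=[]
    for i in range(n):
        k=n-i
        s=np.round(R.inv().apply((np.array(target)-p)/k),4)
        rv=np.round((R.inv()*Rt).as_rotvec()/k,3)
        out.append([jaw]+s.tolist()+rv.tolist())
        p=p+R.apply(s); R=R*Ro.from_rotvec(rv)
    for i in range(0,n,8): print("[",", ".join(str(v) for r in out[i:i+8] for v in r),"]")
    return out
E
python3 - <<'E'
from h import *
d=imaging.get_image("wrist"); p,R=pose()
print("TCPpix",proj(d,p),"floor under tcp",proj(d,[p[0],p[1],0.05]))
plan([.577,-.211,.2],13.5,24,0.085)
E
```

```text
TCPpix [[309.63339717 317.13214501]] floor under tcp [[310.88696769 212.11103766]]
[ 0.085, -0.0255, -0.0265, 0.0013, -0.0, 0.0, 0.045, 0.085, -0.0266, -0.0254, 0.0013, -0.0, 0.0, 0.045, 0.085, -0.0278, -0.0241, 0.0013, -0.0, 0.0, 0.045, 0.085, -0.0288, -0.0229, 0.0013, -0.0, 0.0, 0.045, 0.085, -0.0298, -0.0215, 0.0013, -0.0, 0.0, 0.045, 0.085, -0.0307, -0.0202, 0.0013, -0.0, 0.0, 0.045, 0.085, -0.0316, -0.0188, 0.0013, -0.0, 0.0, 0.045, 0.085, -0.0324, -0.0173, 0.0013, -0.0, 0.0, 0.045 ]
[ 0.085, -0.0332, -0.0159, 0.0013, -0.0, 0.0, 0.045, 0.085, -0.0339, -0.0143, 0.0013, -0.0, 0.0, 0.045, 0.085, -0.0345, -0.0128, 0.0013, -0.0, 0.0, 0.045, 0.085, -0.035, -0.0112, 0.0013, -0.0, 0.0, 0.045, 0.085, -0.0355, -0.0097, 0.0013, -0.0, 0.0, 0.045, 0.085, -0.0359, -0.0081, 0.0013, -0.0, 0.0, 0.045, 0.085, -0.0362, -0.0064, 0.0013, -0.0, 0.0, 0.046, 0.085, -0.0365, -0.0048, 0.0013, -0.0, 0.0, 0.045 ]
[ 0.085, -0.0366, -0.0031, 0.0013, -0.0, 0.0, 0.046, 0.085, -0.0367, -0.0014, 0.0013, -0.0, 0.0, 0.045, 0.085, -0.0368, 0.0002, 0.0013, -0.0, 0.0, 0.046, 0.085, -0.0367, 0.0019, 0.0013, -0.0, 0.0, 0.045, 0.085, -0.0366, 0.0036, 0.0013, -0.0, 0.0, 0.046, 0.085, -0.0364, 0.0053, 0.0013, -0.0, 0.0, 0.045, 0.085, -0.0361, 0.0069, 0.0014, -0.0, 0.0, 0.046, 0.085, -0.0358, 0.0085, 0.0013, -0.0, 0.0, 0.045 ]
```

Request:
apply_moves(moves=[0.085, -0.026, -0.026, 0.001, 0, 0, 0.045, 0.085, -0.027, -0.025, 0.001, 0, 0, 0.045, 0.085, -0.028, -0.024, 0.001, 0, 0, 0.045, 0.085, -0.029, -0.023, 0.001, 0, 0, 0.045, 0.085, -0.03, -0.022, 0.001, 0, 0, 0.045, 0.085, -0.031, -0.02, 0.001, 0, 0, 0.045, 0.085, -0.032, -0.019, 0.001, 0, 0, 0.045, 0.085, -0.032, -0.017, 0.001, 0, 0, 0.045])

```text
clock: 0.97
position: [0.2899, 0.2981, 0.2205]
ee_rot: [-0.001, 0.302, 0.953, 0.003]
contact_force: [-0.3, 0.4, -0.5]
width: 0.0851
```

Request:
apply_moves(moves=[0.085, -0.033, -0.016, 0.001, 0, 0, 0.045, 0.085, -0.034, -0.014, 0.001, 0, 0, 0.045, 0.085, -0.035, -0.013, 0.001, 0, 0, 0.045, 0.085, -0.035, -0.011, 0.001, 0, 0, 0.045, 0.085, -0.036, -0.01, 0.001, 0, 0, 0.045, 0.085, -0.036, -0.008, 0.001, 0, 0, 0.045, 0.085, -0.036, -0.006, 0.001, 0, 0, 0.045, 0.085, -0.036, -0.005, 0.001, 0, 0, 0.045])

```text
clock: 1.63
position: [0.4366, 0.0267, 0.213]
ee_rot: [0.002, 0.475, 0.88, 0.005]
contact_force: [1.2, -0.4, 0.4]
width: 0.085
```

```bash
python3 - <<'E'
from h import *
print(manip.get_state(),yawd())
plan([.577,-.211,.2],13.5,8,0.085)
plan([.577,-.211,.2],13.5,16,0.085)
E
```

```text
{'clock': 1.6333, 'qpos': array([-0.10529392,  0.07445306,  1.80966633,  0.00867963,  1.25057188,
       -0.68803601]), 'qd': array([-0.92670422,  0.27658312, -0.27845628,  0.01457921, -0.00905798,
       -0.35312527]), 'effort': array([  3.68313722, -30.71517706, -22.1511662 ,  -0.2176436 ,
         0.20260204,   0.26203366]), 'position': array([0.43656194, 0.02666813, 0.21302507]), 'ee_rot': array([0.00163019, 0.47535825, 0.87977589, 0.00512405]), 'contact_force': array([ 1.23916798, -0.4159885 ,  0.44218897]), 'moment': array([ 0.03182797, -0.05911264,  0.02976737]), 'width': 0.0849896143911353} 33.23314224020138
[ 0.085, -0.0345, -0.0016, 0.0015, 0.001, -0.0, 0.043, 0.085, -0.0345, -0.0001, 0.0015, 0.001, -0.001, 0.043, 0.085, -0.0345, 0.0013, 0.0016, 0.001, -0.0, 0.043, 0.085, -0.0344, 0.0028, 0.0016, 0.001, -0.001, 0.043, 0.085, -0.0342, 0.0043, 0.0016, 0.002, -0.0, 0.043, 0.085, -0.034, 0.0058, 0.0016, 0.001, -0.001, 0.043, 0.085, -0.0337, 0.0073, 0.0016, 0.002, -0.0, 0.043, 0.085, -0.0335, 0.0087, 0.0017, 0.001, -0.001, 0.043 ]
[ 0.085, -0.0172, -0.0008, 0.0008, 0.001, -0.0, 0.022, 0.085, -0.0173, -0.0004, 0.0008, 0.001, -0.0, 0.021, 0.085, -0.0173, -0.0001, 0.0008, 0.001, -0.0, 0.022, 0.085, -0.0172, 0.0003, 0.0008, 0.001, -0.0, 0.021, 0.085, -0.0172, 0.0007, 0.0008, 0.0, -0.0, 0.022, 0.085, -0.0172, 0.0011, 0.0008, 0.001, -0.0, 0.021, 0.085, -0.0172, 0.0014, 0.0008, 0.0, -0.0, 0.022, 0.085, -0.0172, 0.0018, 0.0007, 0.001, -0.0, 0.021 ]
[ 0.085, -0.0171, 0.0022, 0.0008, 0.0, -0.0, 0.022, 0.085, -0.0171, 0.0025, 0.0007, 0.001, -0.001, 0.021, 0.085, -0.017, 0.0029, 0.0008, 0.0, -0.0, 0.022, 0.085, -0.0169, 0.0033, 0.0008, 0.001, -0.001, 0.021, 0.085, -0.0169, 0.0036, 0.0008, 0.0, -0.0, 0.022, 0.085, -0.0168, 0.004, 0.0008, 0.001, -0.001, 0.021, 0.085, -0.0167, 0.0043, 0.0007, 0.0, -0.0, 0.022, 0.085, -0.0166, 0.0047, 0.0008, 0.001, -0.001, 0.021 ]
```

Request:
apply_moves(moves=[0.085, -0.036, -0.001, 0.002, 0.001, 0, 0.045, 0.085, -0.036, 0, 0.002, 0.001, -0.001, 0.045, 0.085, -0.036, 0.001, 0.002, 0.001, 0, 0.045, 0.085, -0.036, 0.003, 0.002, 0.001, -0.001, 0.045, 0.085, -0.036, 0.004, 0.002, 0.002, 0, 0.045, 0.085, -0.036, 0.006, 0.002, 0.001, -0.001, 0.045, 0.085, -0.034, 0.007, 0.002, 0.002, 0, 0.043, 0.085, -0.02, 0.006, 0.002, 0.001, -0.001, 0.03])

```text
clock: 2.3
position: [0.577, -0.2276, 0.1964]
ee_rot: [0.002, 0.628, 0.778, 0.001]
contact_force: [0.1, 0.9, -0.2]
width: 0.085
```

```bash
cat >> h.py <<'E'
def blockmeas(save=None):
    d=imaging.get_image("wrist"); W=cloud(d); I=d["image"].astype(int); r,g,b=I[...,0],I[...,1],I[...,2]
    if save: cv2.imwrite(save,d["image"][:,:,::-1])
    m=(r>1.8*g)&(r>1.8*b)&(r>60)
    k,l,s,c=cv2.connectedComponentsWithStats(m.astype(np.uint8)); i=1+s[1:,4].argmax()
    mm=(l==i); q=W[mm]; h=np.nanmedian(q[:,2]); 
    cs,_=cv2.findContours(mm.astype(np.uint8),cv2.RETR_EXTERNAL,cv2.CHAIN_APPROX_NONE)
    c=max(cs,key=cv2.contourArea)[:,0]; e=pix2w(d,c,h)
    print("red",s[i],"h",h,"circle",cv2.minEnclosingCircle((e[:,:2]*1000).astype(np.float32)))
    z=W[...,2]; m2=(np.abs(z-0.05)<.004)&(b>1.3*r)|mm
    m2=m2&(z>.044)
    k,l,s,c=cv2.connectedComponentsWithStats(m2.astype(np.uint8)); i=1+s[1:,4].argmax()
    cs,_=cv2.findContours((l==i).astype(np.uint8),cv2.RETR_EXTERNAL,cv2.CHAIN_APPROX_NONE)
    c=max(cs,key=cv2.contourArea)[:,0]; e=pix2w(d,c,.05)
    print("blue top",s[i],cv2.minAreaRect((e[:,:2]*1000).astype(np.float32)))
E
python3 - <<'E'
from h import *
blockmeas("pics/w1.png"); print(pose()[0],yawd(),manip.get_state()["qd"].round(3))
E
```

```text
red [ 293  184   47   46 1655] h 0.054101383704195115 circle ((578.422119140625, -212.211181640625), 18.254560470581055)
blue top [ 288  164   55   76 3580] ((577.572265625, -209.71792602539062), (41.54960632324219, 60.07347106933594), 13.6575927734375)
[ 0.57884119 -0.2307371   0.19555958] 12.024964171654052 [ 0.034 -0.039  0.07   0.022  0.013 -0.028]
```

View pics/w1.png

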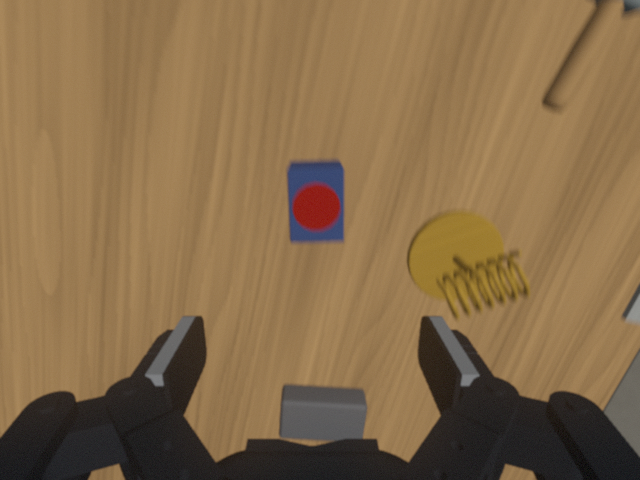

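```bash
python3 - <<'E'
from h import *
d=imaging.get_image("wrist"); W=cloud(d)
for n,(v0,v1,u0,u1) in dict(stand=(205,320,400,530),lead=(380,445,270,370)).items():
    S=W[v0:v1,u0:u1].reshape(-1,3); S=S[(S[:,2]>.003)&(S[:,2]<.1)]; print(n,np.nanmin(S,0),np.nanmax(S,0))
print(pose()[0],yawd())
plan([.578,-.212,.1],13.5,8,0.065)
E
```

```text
stand [ 0.67410138 -0.28469582  0.00301645] [ 0.76300948 -0.1957741   0.08863783]
lead [ 0.58769443 -0.46811814  0.00304239] [ 0.68214777 -0.40859225  0.03206365]
[ 0.57704848 -0.22760759  0.19560236] 12.162295491530989
[ 0.065, 0.0019, 0.0005, 0.0119, 0.0, 0.0, -0.003, 0.065, 0.0019, 0.0005, 0.012, 0.0, 0.0, -0.003, 0.065, 0.0019, 0.0005, 0.0119, 0.0, 0.0, -0.003, 0.065, 0.0019, 0.0005, 0.012, 0.001, 0.0, -0.003, 0.065, 0.0019, 0.0005, 0.0119, 0.0, 0.0, -0.003, 0.065, 0.0019, 0.0005, 0.012, 0.001, 0.001, -0.003, 0.065, 0.0019, 0.0006, 0.0119, 0.0, 0.0, -0.003, 0.065, 0.0018, 0.0006, 0.012, 0.001, 0.001, -0.002 ]
```

Request:
apply_moves(moves=[0.065, 0.002, 0.0005, 0.012, 0, 0, -0.003, 0.065, 0.002, 0.0005, 0.012, 0, 0, -0.003, 0.065, 0.002, 0.0005, 0.012, 0, 0, -0.003, 0.065, 0.002, 0.0005, 0.012, 0.001, 0, -0.003, 0.065, 0.002, 0.0005, 0.012, 0, 0, -0.003, 0.065, 0.002, 0.0005, 0.012, 0.001, 0.001, -0.003, 0.065, 0.002, 0.0005, 0.012, 0, 0, -0.003, 0.065, 0, 0, 0, 0, 0, 0])

```text
clock: 3.07
position: [0.5744, -0.2073, 0.109]
ee_rot: [-0.002, 0.618, 0.786, 0.001]
contact_force: [-0.6, 0.1, -0.4]
width: 0.0651
```

```bash
python3 - <<'E'
from h import *
blockmeas("pics/w2.png"); print(pose()[0],yawd(), pose()[1].as_matrix()[:,2])
plan([.578,-.212,.013],13.5,8,0.065)
E
```

```text
red [ 282  244   65   61 3068] h 0.05414527704402116 circle ((577.210205078125, -210.04464721679688), 18.891189575195312)
blue top [ 276  221   77   97 6808] ((577.0946044921875, -209.27928161621094), (42.71650695800781, 60.42070388793945), 13.617165565490723)
[ 0.57502873 -0.20765538  0.11020981] 13.605017675456816 [-3.75506535e-04  3.66909242e-03 -9.99993198e-01]
[ 0.065, -0.0007, 0.0002, 0.0121, 0.0, -0.0, 0.0, 0.065, -0.0007, 0.0002, 0.0122, 0.0, -0.001, 0.0, 0.065, -0.0006, 0.0002, 0.0121, 0.0, -0.0, 0.0, 0.065, -0.0006, 0.0002, 0.0122, 0.0, -0.001, 0.0, 0.065, -0.0006, 0.0003, 0.0121, 0.0, -0.0, 0.0, 0.065, -0.0007, 0.0002, 0.0122, 0.0, -0.001, 0.001, 0.065, -0.0006, 0.0003, 0.0121, 0.0, -0.0, 0.0, 0.065, -0.0006, 0.0002, 0.0122, 0.0, -0.001, 0.001 ]
```

View pics/w2.png

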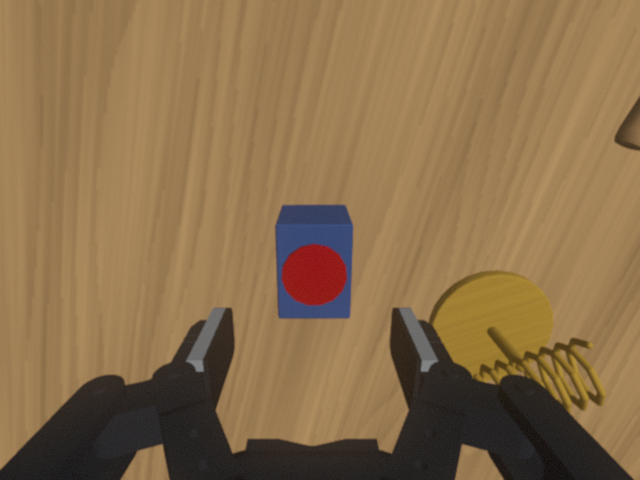

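The wrist view shows the block between the open fingers, the roundel at (314,275), which gives (0.577, -0.210) and agrees with the other cameras to about 2 mm. The iron stand is clear to the right. I'll descend.

Request:
apply_moves(moves=[0.065, -0.001, 0.0005, 0.014, 0, 0, 0, 0.065, -0.001, 0.0005, 0.014, 0, -0.001, 0, 0.065, -0.0005, 0.0005, 0.014, 0, 0, 0, 0.065, -0.0005, 0, 0.014, 0, -0.001, 0, 0.065, -0.0005, 0, 0.014, 0, 0, 0, 0.065, 0, 0, 0.013, 0, -0.001, 0, 0.065, 0, 0, 0.01, 0, 0, 0, 0.065, 0, 0, 0, 0, 0, 0])

```text
clock: 3.78
position: [0.5826, -0.2102, 0.024]
ee_rot: [0.007, 0.617, 0.787, 0.002]
contact_force: [-0.4, 0.5, 0.7]
width: 0.0648
```

```bash
python3 - <<'E'
from h import *
blockmeas("pics/w3.png"); print(pose()[0],yawd(), pose()[1].as_matrix()[:,2])
E
```

```text
red [ 244  312  105   92 7521] h 0.05416308542688343 circle ((577.1568603515625, -209.82630920410156), 19.354991912841797)
blue top [  232   274   127   145 16543] ((577.1060791015625, -209.12281799316406), (43.023502349853516, 61.57237243652344), 13.738631248474121)
[ 0.58315218 -0.21051428  0.0250195 ] 13.839350411833893 [ 0.01590663 -0.00624812 -0.99985396]
```

View pics/w3.png

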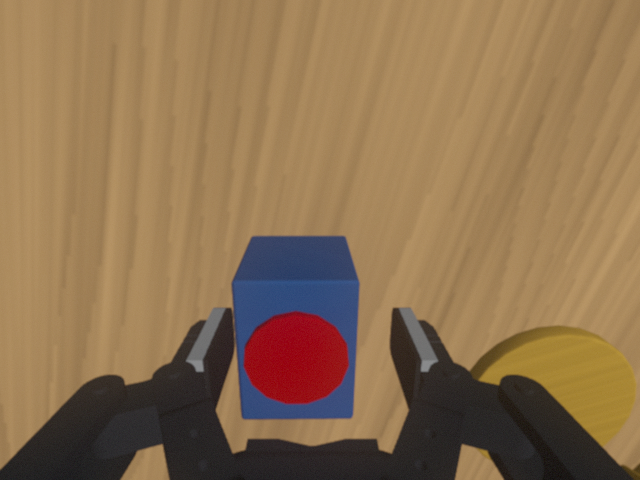

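```bash
python3 - <<'E'
from h import *
plan([.5772,-.210,.014],13.7,4,0.065)
E
```

```text
[ 0.065, 0.0005, -0.0015, 0.0027, 0.003, 0.002, 0.001, 0.065, 0.0005, -0.0014, 0.0027, 0.004, 0.003, 0.0, 0.065, 0.0005, -0.0014, 0.0028, 0.003, 0.002, 0.001, 0.065, 0.0005, -0.0015, 0.0028, 0.004, 0.003, 0.0 ]
```

Request:
apply_moves(moves=[0.065, 0.0005, -0.0025, 0, 0.005, 0.004, 0, 0.065, 0.0005, -0.002, 0, 0.005, 0.003, 0, 0.065, 0.0005, -0.001, 0.002, 0.003, 0.002, 0, 0.065, 0.0005, -0.0005, 0.003, 0.001, 0.001, 0, 0.065, 0, 0, 0.003, 0, 0, 0, 0.065, 0, 0, 0.003, 0, 0, 0, 0.065, 0, 0, 0, 0, 0, 0, 0.065, 0, 0, 0, 0, 0, 0])

```text
clock: 4.5
position: [0.579, -0.2113, 0.0177]
ee_rot: [0.003, 0.617, 0.787, 0.001]
contact_force: [-0.3, -0.6, -0.6]
width: 0.0649
```

```bash
python3 - <<'E'
from h import *
blockmeas("pics/w4.png"); print(pose()[0],yawd(), pose()[1].as_matrix()[:,2])
plan([.5772,-.210,.014],13.7,4,0.065)
E
```

```text
red [ 251  320  109   96 8193] h 0.05418315971732051 circle ((577.0611572265625, -209.60470581054688), 19.41830825805664)
blue top [  239   281   133   150 17979] ((577.0142822265625, -209.07046508789062), (42.92891311645508, 61.34546661376953), 13.664408683776855)
[ 0.57894347 -0.21120376  0.01763915] 13.849420237708731 [ 0.00530184 -0.00267037 -0.99998238]
[ 0.065, 0.0004, -0.0004, 0.0009, 0.001, 0.001, 0.001, 0.065, 0.0004, -0.0003, 0.0009, 0.001, 0.001, 0.001, 0.065, 0.0004, -0.0004, 0.0009, 0.001, 0.001, 0.0, 0.065, 0.0004, -0.0003, 0.0009, 0.002, 0.001, 0.001 ]
```

View pics/w4.png

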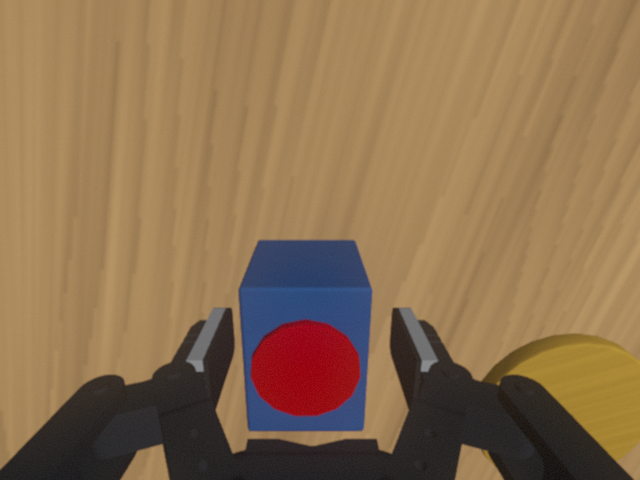

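Request:
apply_moves(moves=[0.065, 0.0005, -0.0015, 0.002, 0.003, 0.002, 0, 0.065, 0.0005, -0.0005, 0.002, 0.002, 0.002, 0, 0.065, 0, 0, 0, 0, 0, 0, 0.03, 0, 0, 0, 0, 0, 0, 0.03, 0, 0, 0, 0, 0, 0, 0.03, 0, 0, 0, 0, 0, 0, 0.03, 0, 0, 0, 0, 0, 0, 0.03, 0, 0, 0, 0, 0, 0], newtons=40)

```text
clock: 5.22
position: [0.5765, -0.2107, 0.0131]
ee_rot: [-0.001, 0.617, 0.787, -0.0]
contact_force: [0.0, -0.5, 0.3]
width: 0.0437
```

```bash
python3 - <<'E'
from h import *
s=manip.get_state();print(s["width"],s["contact_force"],pose()[0],yawd(), pose()[1].as_matrix()[:,2])
plan([.5772,-.210,.1],13.7,8,0.03)
E
```

```text
0.04372337934723567 [ 0.00942225 -0.50238061  0.26950721] [ 0.57651381 -0.21070182  0.0131112 ] 13.851209124768769 [-1.40058172e-03  3.55187697e-04 -9.99998956e-01]
[ 0.03, 0.0001, 0.0001, -0.0109, -0.0, -0.0, 0.0, 0.03, 0.0001, 0.0001, -0.0109, -0.0, -0.0, 0.0, 0.03, 0.0001, 0.0001, -0.0108, -0.0, -0.0, 0.0, 0.03, 0.0001, 0.0001, -0.0109, -0.0, -0.0, 0.001, 0.03, 0.0, 0.0001, -0.0108, -0.0, -0.0, 0.0, 0.03, 0.0001, 0.0001, -0.0109, -0.0, -0.0, 0.001, 0.03, 0.0, 0.0001, -0.0108, -0.001, -0.0, 0.0, 0.03, 0.0001, 0.0, -0.0109, -0.0, -0.001, 0.001 ]
```

Request:
apply_moves(moves=[0.03, 0, 0, -0.006, 0, 0, 0, 0.03, 0, 0, -0.012, 0, 0, 0, 0.03, 0, 0, -0.016, 0, 0, 0, 0.03, 0, 0, -0.018, 0, 0, 0, 0.03, 0, 0, -0.018, 0, 0, 0, 0.03, 0, 0, -0.018, 0, 0, 0, 0.03, 0, 0, -0.01, 0, 0, 0, 0.03, 0, 0, 0, 0, 0, 0])

```text
clock: 5.88
position: [0.5737, -0.2091, 0.1136]
ee_rot: [-0.005, 0.617, 0.787, -0.001]
contact_force: [0.7, 0.2, -0.8]
width: 0.0434
```

```bash
python3 - <<'E'
from h import *
s=manip.get_state();print(s["width"],s["contact_force"],pose()[0],yawd(), pose()[1].as_matrix()[:,2])
plan([.589,.112,.12],-16.2,12,0.03)
E
```

```text
0.043352511529789826 [ 0.69882959  0.17081934 -0.78715461] [ 0.57369784 -0.20911141  0.11360094] 13.857026104756667 [-0.00971749  0.00466639 -0.9999419 ]
[ 0.03, 0.0257, 0.0076, -0.0004, -0.001, -0.0, 0.044, 0.03, 0.026, 0.0065, -0.0004, -0.001, -0.0, 0.044, 0.03, 0.0262, 0.0054, -0.0004, -0.001, -0.0, 0.044, 0.03, 0.0265, 0.0042, -0.0004, -0.001, -0.001, 0.044, 0.03, 0.0266, 0.003, -0.0004, -0.001, -0.0, 0.044, 0.03, 0.0267, 0.0019, -0.0004, -0.001, -0.001, 0.044, 0.03, 0.0268, 0.0007, -0.0005, -0.001, -0.0, 0.043, 0.03, 0.0268, -0.0005, -0.0005, -0.001, -0.001, 0.044 ]
[ 0.03, 0.0267, -0.0017, -0.0005, -0.001, -0.0, 0.043, 0.03, 0.0267, -0.0028, -0.0005, -0.0, -0.001, 0.044, 0.03, 0.0265, -0.0039, -0.0005, -0.001, -0.0, 0.043, 0.03, 0.0263, -0.0051, -0.0005, -0.0, -0.001, 0.044 ]
```

Request:
apply_moves(moves=[0.03, 0.012, 0.004, 0, -0.001, 0, 0.02, 0.03, 0.026, 0.007, 0, -0.001, 0, 0.044, 0.03, 0.026, 0.006, -0.001, -0.001, 0, 0.044, 0.03, 0.027, 0.005, -0.001, -0.001, -0.001, 0.044, 0.03, 0.027, 0.004, -0.001, -0.001, 0, 0.044, 0.03, 0.027, 0.002, -0.001, -0.001, -0.001, 0.044, 0.03, 0.027, 0.001, -0.001, -0.001, 0, 0.044, 0.03, 0.027, 0, -0.001, -0.001, -0.001, 0.044])

```text
clock: 6.55
position: [0.5817, -0.006, 0.114]
ee_rot: [-0.003, 0.745, 0.667, -0.003]
contact_force: [0.1, 0.0, -1.4]
width: 0.0436
```

```bash
python3 - <<'E'
from h import *
s=manip.get_state();print(s["width"],s["contact_force"],pose()[0],yawd(), pose()[1].as_matrix()[:,2])
plan([.589,.112,.12],-16.2,6,0.03)
E
```

```text
0.0435762571420166 [ 0.12334626  0.04707    -1.42633844] [ 0.58169461 -0.00599049  0.11399707] -6.393685174797496 [-8.64102799e-03  2.07027916e-06 -9.99962666e-01]
[ 0.03, 0.0197, -0.001, -0.001, -0.001, 0.0, 0.029, 0.03, 0.0196, -0.0016, -0.001, -0.001, 0.0, 0.028, 0.03, 0.0196, -0.0021, -0.001, -0.002, 0.0, 0.029, 0.03, 0.0195, -0.0027, -0.001, -0.001, 0.001, 0.028, 0.03, 0.0195, -0.0032, -0.001, -0.002, 0.0, 0.029, 0.03, 0.0193, -0.0037, -0.0011, -0.001, 0.001, 0.028 ]
```

Request:
apply_moves(moves=[0.03, 0.022, -0.001, -0.001, -0.001, 0, 0.032, 0.03, 0.022, -0.0015, -0.001, -0.001, 0, 0.032, 0.03, 0.021, -0.002, -0.001, -0.002, 0, 0.03, 0.03, 0.02, -0.003, -0.001, -0.001, 0.001, 0.03, 0.03, 0.018, -0.003, -0.001, -0.002, 0, 0.028, 0.03, 0.012, -0.002, -0.001, -0.001, 0.001, 0.018, 0.03, 0.003, 0, 0, 0, 0, 0.004, 0.03, 0, 0, 0, 0, 0, 0])

```text
clock: 7.22
position: [0.5849, 0.125, 0.1114]
ee_rot: [-0.006, 0.802, 0.598, -0.005]
contact_force: [0.6, -0.3, -1.6]
width: 0.0432
```

```bash
python3 - <<'E'
from h import *
for n in ["wrist","top","scene"]:
    d=imaging.get_image(n); cv2.imwrite(f"pics/{n}5.png",d["image"][:,:,::-1])
s=manip.get_state();print(s["width"],s["contact_force"],pose()[0],yawd(), pose()[1].as_matrix()[:,2])
E
```

```text
0.04379405062706127 [ 0.07912124  1.88107443 -1.58730516] [0.58494956 0.12347502 0.11179584] -16.660692571376195 [-0.01487672  0.00224695 -0.99988681]
```

View pics/wrist5.png

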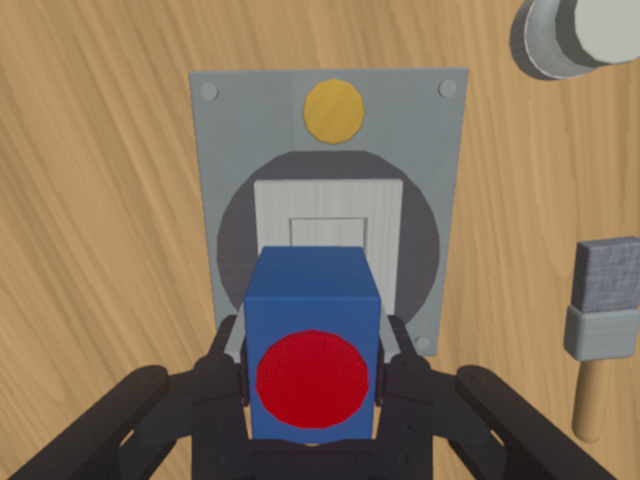

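View pics/scene5.png

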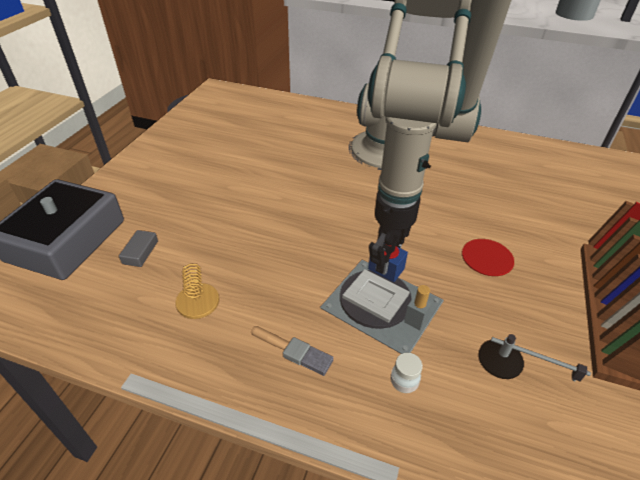

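```bash
cat >> h.py <<'E'
def fixmeas(tag):
    d=imaging.get_image("wrist"); I=d["image"]; cv2.imwrite(f"pics/{tag}.png",I[:,:,::-1])
    W=cloud(d); z=W[...,2]; g=I.astype(int)
    hsv=cv2.cvtColor(I,cv2.COLOR_RGB2HSV)
    m=(z>.098)&(z<.112)&(hsv[...,1]>90)&(g[...,0]>g[...,2]*1.5)&(g[...,1]>.4*g[...,0])
    k,l,s,c=cv2.connectedComponentsWithStats(m.astype(np.uint8)); i=1+s[1:,4].argmax()
    q=W[l==i]; h=np.nanmedian(q[:,2]); cs,_=cv2.findContours((l==i).astype(np.uint8),cv2.RETR_EXTERNAL,cv2.CHAIN_APPROX_NONE)
    e=pix2w(d,max(cs,key=cv2.contourArea)[:,0],h); kc,kr=cv2.minEnclosingCircle((e[:,:2]*1000).astype(np.float32))
    print("knob top h",h,kc,kr)
    return d,W
E
python3 - <<'E'
from h import *
d,W=fixmeas("w6"); print(pose()[0],yawd())
for nm,uv,h in [("base",[(192,71),(466,69)],.006),("plate",[(255,181),(402,180)],.026),("pocket",[(290.5,218.5),(366.5,218.5)],.026)]:
    a,b=pix2w(d,uv,h)
    e=b-a; L=np.linalg.norm(e); ang=np.degrees(np.arctan2(e[1],e[0])); x=np.array([-e[1],e[0],0])/L
    off={"base":120,"plate":55,"pocket":31.5}[nm]/1000
    print(nm,L,ang,"center est",((a+b)/2-x*off).round(4))
for v,u in [(100,230),(190,330),(230,330),(200,275)]: print(u,v,W[v,u])
blockmeas()
im=d["image"][140:300,220:440,::-1]; cv2.imwrite("pics/crop6.png",cv2.resize(im,None,fx=3.6,fy=3.6,interpolation=cv2.INTER_CUBIC))
E
```

```text
knob top h 0.10415643474212359 (617.1810913085938, 203.97637939453125) 11.691171646118164
[0.58516587 0.12330969 0.11202346] -16.694539862393725
base 0.16495076201365938 -16.35053603668052 center est [0.5909 0.11   0.006 ]
plate 0.08916666969197366 -16.113706679438817 center est [0.5916 0.1117 0.026 ]
pocket 0.04767180133782704 -16.41518699396411 center est [0.5916 0.1113 0.026 ]
230 100 [0.56168926 0.2263812  0.00547585]
330 190 [0.60638904 0.15893554 0.02775043]
330 230 [0.59897521 0.13156498 0.01829388]
275 200 [0.5722027  0.16239203 0.026929  ]
red [ 256  330  113   99 8677] h 0.15307038489538513 circle ((586.7316284179688, 124.32759857177734), 19.537094116210938)
blue top [ 256  330  113   99 8647] ((561.28369140625, 44.050682067871094), (77.78240966796875, 74.17647552490234), 71.11207580566406)
```

View pics/crop6.png

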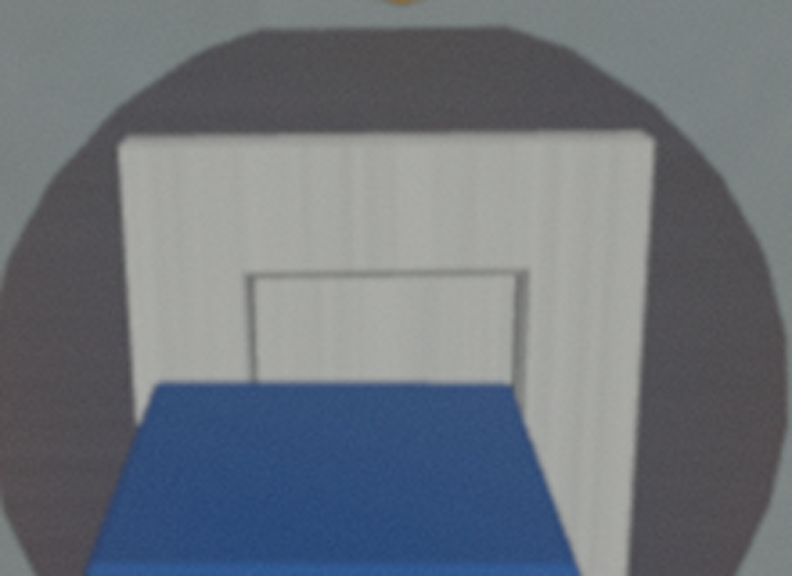

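```bash
python3 - <<'E'
from h import *
plan([.5902,.1110,.06],-16.2,6,0.03)
E
```

```text
[ 0.03, -0.0017, 0.0015, 0.0087, -0.002, 0.0, -0.001, 0.03, -0.0017, 0.0015, 0.0087, -0.002, 0.0, -0.002, 0.03, -0.0017, 0.0014, 0.0087, -0.003, 0.0, -0.001, 0.03, -0.0017, 0.0014, 0.0087, -0.002, 0.001, -0.002, 0.03, -0.0017, 0.0014, 0.0087, -0.003, 0.0, -0.001, 0.03, -0.0018, 0.0014, 0.0086, -0.002, 0.001, -0.002 ]
```

Request:
apply_moves(moves=[0.03, -0.002, 0.002, 0.005, -0.003, 0, -0.002, 0.03, -0.002, 0.0015, 0.009, -0.003, 0, -0.002, 0.03, -0.002, 0.0015, 0.009, -0.003, 0, -0.001, 0.03, -0.002, 0.0015, 0.009, -0.003, 0.001, -0.002, 0.03, -0.0015, 0.0015, 0.009, -0.002, 0, -0.001, 0.03, -0.001, 0.0005, 0.006, -0.001, 0.001, -0.001, 0.03, 0, 0, 0, 0, 0, 0, 0.03, 0, 0, 0, 0, 0, 0])

```text
clock: 8.13
position: [0.5905, 0.1047, 0.0599]
ee_rot: [0.001, 0.801, 0.599, 0.0]
contact_force: [0.3, -0.4, -1.3]
width: 0.044
```

```bash
python3 - <<'E'
from h import *
d,W=fixmeas("w7"); print(pose()[0],yawd(),pose()[1].as_matrix()[:,2]); blockmeas()
plan([.5902,.1110,.05],-16.2,6,0.03)
E
```

```text
knob top h 0.10414867758292251 (617.0379028320312, 203.487060546875) 11.788450241088867
[0.5903564  0.10468487 0.05991712] -16.421482774375487 [ 0.00128405 -0.00161283 -0.99999787]
red [ 256  330  113   99 8668] h 0.10095880639392851 circle ((591.5389404296875, 105.80386352539062), 19.537124633789062)
blue top [ 256  330  113   99 8625] ((579.8886108398438, 66.00541687011719), (57.9292106628418, 55.28830337524414), 70.1766128540039)
[ 0.03, 0.001, -0.0004, 0.0017, 0.0, 0.0, -0.001, 0.03, 0.0009, -0.0004, 0.0017, 0.001, 0.0, -0.001, 0.03, 0.001, -0.0003, 0.0017, 0.0, 0.0, -0.0, 0.03, 0.0009, -0.0004, 0.0018, 0.001, 0.0, -0.001, 0.03, 0.001, -0.0003, 0.0017, 0.0, 0.0, -0.0, 0.03, 0.0009, -0.0004, 0.0018, 0.001, 0.001, -0.001 ]
```

View pics/w7.png

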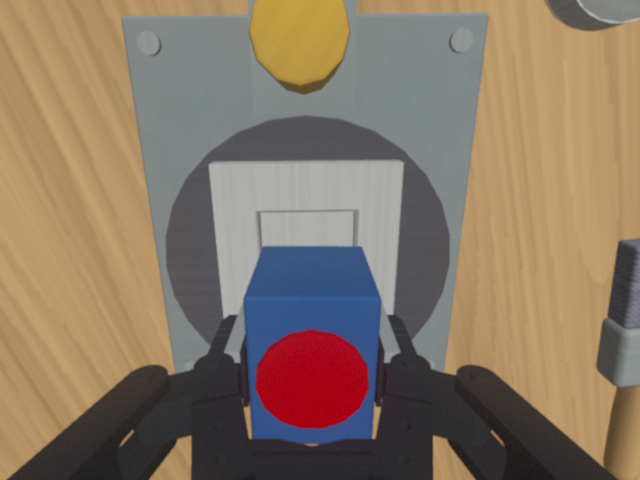

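```bash
python3 - <<'E'
from h import *
d=imaging.get_image("wrist"); print(pose()[0])
im=d["image"][150:260,190:420,::-1]; cv2.imwrite("pics/crop7.png",cv2.resize(im,None,fx=3.4,fy=3.4,interpolation=cv2.INTER_CUBIC))
E
```

```text
[0.59100771 0.10504027 0.06073075]
```

View pics/crop7.png

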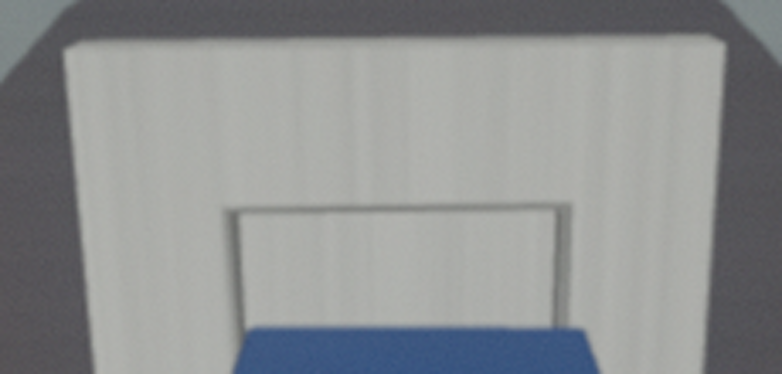

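```bash
python3 - <<'E'
from h import *
d=imaging.get_image("wrist"); print(pose()[0])
for nm,uv,h in [("base",[(124,20),(487,15)],.006),("plate",[(209.5,162.5),(403,160.8)],.026),("pocketo",[(255.6,211.5),(358.5,209.7)],.026)]:
    a,b=pix2w(d,uv,h)
    e=b-a; L=np.linalg.norm(e); ang=np.degrees(np.arctan2(e[1],e[0])); x=np.array([-e[1],e[0],0])/L
    off={"base":120,"plate":55,"pocketo":32.0}[nm]/1000
    print(nm,L,ang,"center est",((a+b)/2-x*off).round(4))
# block bottom far edge line and top far edge
print(pix2w(d,[(262,247),(362,247)],pose()[0][2]-.0131))
E
```

```text
[0.59119782 0.10513228 0.06097646]
base 0.16707039537450347 -15.66153090214102 center est [0.5921 0.1111 0.006 ]
plate 0.0898352815991994 -15.921211632989241 center est [0.5919 0.1133 0.026 ]
pocketo 0.04985278904534915 -15.412033506185685 center est [0.5922 0.1128 0.026 ]
[[0.57879321 0.13881198 0.04787646]
 [0.62088303 0.12637459 0.04787646]]
```

```bash
cat > t.py <<'E'
from h import *
d=imaging.get_image("wrist"); p,R=pose(); M=R.as_matrix(); print(p)
# camera in tool frame
Rc=d["R"]@M; tc=d["t"]+d["R"]@p
def cam(p,M): 
    dd=dict(d); dd["R"]=Rc@M.T; dd["t"]=tc-dd["R"]@p; return dd
import cv2
def edges(img,dd,tag):
    g=cv2.imread(img); b=g[:,:,0].astype(int)-g[:,:,2]  # blue-ness
    col=b[200:320,290:330].mean(1); gr=cv2.cvtColor(g,cv2.COLOR_BGR2GRAY)[200:320,290:330].astype(float).mean(1)
    print(tag,"blueness jump row",200+np.argmax(np.diff(col))+.5, "top-edge rows",[ (200+i+.5,round(v,1)) for i,v in enumerate(np.diff(gr)) if abs(v)>4])
edges("pics/w4.png",None,"w4"); edges("pics/w7.png",None,"w7"); edges("pics/w6.png",None,"w6")
yw=np.radians(13.85); y=np.array([np.cos(yw),np.sin(yw),0]); z=np.array([.0053,-.00267,-1]); z/=np.linalg.norm(z)
y-=z*(y@z); y/=np.linalg.norm(y); x=np.cross(y,z)
M4=np.c_[x,y,z]; p4=np.array([.57895,-.2112,.01765])
d4=cam(p4,M4); np.set_printoptions(suppress=True,precision=4)
ax=np.array([-.2368,.9715,0])
for nm,uv,h in [("bot",[(258,240.5),(354,240.5)],0),("top",[(240,288),(371,288)],.05),("nearTop",[(248,430),(364,430)],.05)]:
    q=pix2w(d4,uv,h).mean(0); print("w4",nm,q-p4, "rel along block x from TCP",(q-p4)@M4)
for nm,uv,h in [("bot",[(262,246.7),(362,246.7)],p[2]-.0131),("top",[(246,297),(379,297)],p[2]+.0369),("nearTop",[(251,438),(373,438)],p[2]+.0369)]:
    q=pix2w(d,uv,h).mean(0); print("now",nm,(q-p)@M)
E
python3 t.py
```

```text
[0.59124429 0.1051722  0.06107498]
w4 blueness jump row 239.5 top-edge rows [(238.5, np.float64(-13.6)), (239.5, np.float64(-26.8)), (240.5, np.float64(-21.7)), (241.5, np.float64(-4.7)), (286.5, np.float64(5.0)), (287.5, np.float64(6.4))]
w7 blueness jump row 246.5 top-edge rows [(208.5, np.float64(-10.9)), (209.5, np.float64(-19.7)), (211.5, np.float64(20.3)), (212.5, np.float64(12.0)), (244.5, np.float64(-17.2)), (245.5, np.float64(-34.4)), (246.5, np.float64(-29.8)), (247.5, np.float64(-6.5)), (295.5, np.float64(4.3)), (296.5, np.float64(4.8))]
w6 blueness jump row 245.5 top-edge rows [(213.5, np.float64(-4.5)), (214.5, np.float64(-15.6)), (215.5, np.float64(-9.6)), (216.5, np.float64(14.7)), (217.5, np.float64(11.8)), (244.5, np.float64(-16.7)), (245.5, np.float64(-34.3)), (246.5, np.float64(-28.7)), (247.5, np.float64(-6.3)), (296.5, np.float64(5.0))]
w4 bot [-0.0092  0.0289 -0.0176] rel along block x from TCP [ 0.0303 -0.0021  0.0175]
w4 top [-0.0091  0.0299  0.0324] rel along block x from TCP [ 0.0311 -0.0015 -0.0325]
w4 nearTop [ 0.0049 -0.0271  0.0324] rel along block x from TCP [-0.0276 -0.0016 -0.0323]
now bot [0.029  0.0006 0.0131]
now top [ 0.0301  0.0007 -0.0369]
now nearTop [-0.0266  0.0006 -0.0369]
```

Request:
apply_moves(moves=[0.03, 0.0015, -0.0005, 0.001, 0, 0, 0, 0.03, 0.002, -0.0005, 0.003, 0, 0, 0, 0.03, 0.002, -0.0005, 0.004, 0, 0, 0, 0.03, 0.001, -0.0005, 0.004, 0, 0, 0, 0.03, 0.0005, 0, 0.003, 0, 0, 0, 0.03, 0, 0, 0.001, 0, 0, 0, 0.03, 0, 0, 0, 0, 0, 0, 0.03, 0, 0, 0, 0, 0, 0])

```text
clock: 9.05
position: [0.592, 0.1143, 0.0445]
ee_rot: [0.002, 0.8, 0.6, 0.002]
contact_force: [0.0, -0.3, -2.0]
width: 0.0439
```

```bash
cat > look.py <<'E'
import sys
from h import *
np.set_printoptions(suppress=True,precision=4)
d=imaging.get_image("wrist"); t=sys.argv[1]; cv2.imwrite(f"pics/{t}.png",d["image"][:,:,::-1]); print(pose()[0],yawd(),pose()[1].as_matrix()[:,2],manip.get_state()["contact_force"],manip.get_state()["width"])
v0,v1,u0,u1=map(int,sys.argv[2:6]); f=780/(u1-u0)
im=d["image"][v0:v1,u0:u1,::-1]; cv2.imwrite(f"pics/{t}c.png",cv2.resize(im,None,fx=f,fy=f,interpolation=cv2.INTER_CUBIC))
E
python3 look.py w8 150 310 200 420
```

```text
[0.592  0.1143 0.0445] -16.315764907787493 [ 0.0061 -0.0009 -1.    ] [ 0.8604  0.3136 -1.8545] 0.04390368939676513
```

View pics/w8c.png

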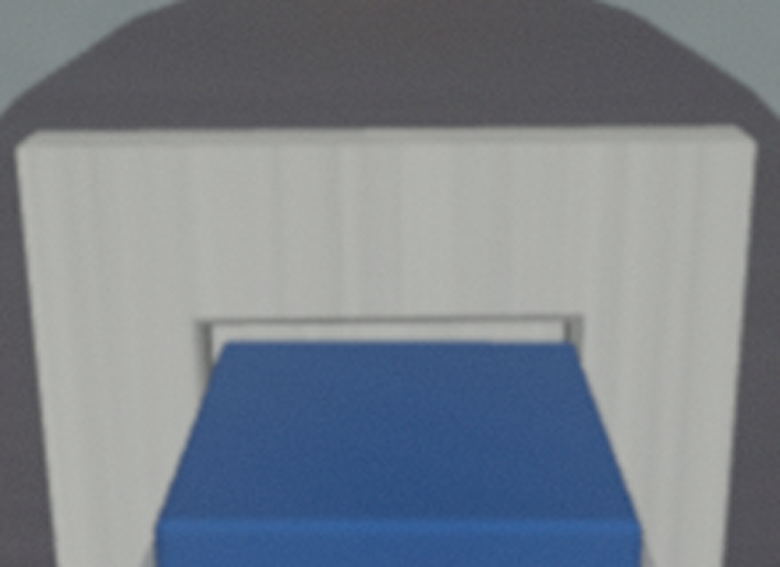

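```bash
cat > rel.py <<'E'
import sys
from h import *
np.set_printoptions(suppress=True,precision=4)
d=imaging.get_image("wrist"); p,R=pose(); M=R.as_matrix(); print(p)
a=list(map(float,sys.argv[1:9]))
P=pix2w(d,[a[0:2],a[2:4]],.026); B=pix2w(d,[a[4:6],a[6:8]],p[2]-.0131)
for n,q in (("pocket",P),("block",B)):
    e=q[1]-q[0]; print(n,"L",np.linalg.norm(e),"ang",np.degrees(np.arctan2(e[1],e[0])),"mid tool",(q.mean(0)-p)@M)
E
python3 rel.py 255.6 240.6 364.5 239.6 263.2 246.5 363 246.5
```

```text
[0.5921 0.1142 0.0446]
pocket L 0.04921784971376562 ang -15.86815422983343 mid tool [ 0.0302 -0.0004  0.0187]
block L 0.0438138007401936 ang -16.42994800029737 mid tool [0.0291 0.001  0.0131]
```

```bash
cat > rel2.py <<'E'
from h import *
np.set_printoptions(suppress=True,precision=4)
for n in ["top","scene","wrist"]:
    d=imaging.get_image(n); p,R=pose(); I=d["image"].astype(int); r,g,b=I[...,0],I[...,1],I[...,2]; W=cloud(d); z=W[...,2]
    if n!="wrist":
        im=d["image"]; u,v=proj(d,[.59,.12,.08])[0].astype(int)
        cv2.imwrite(f"pics/r_{n}.png",cv2.resize(im[v-60:v+60,u-75:u+75,::-1],None,fx=5,fy=5,interpolation=cv2.INTER_CUBIC))
    near=(W[...,0]>.5)&(W[...,0]<.7)&(W[...,1]>.03)&(W[...,1]<.26)
    for nm,m in (("red",(r>1.8*g)&(r>1.8*b)&(r>50)&near),("knob",(z>.101)&(z<.108)&(r>1.5*b)&(g>.5*r)&near)):
        k,l,s,c=cv2.connectedComponentsWithStats(m.astype(np.uint8)); i=1+s[1:,4].argmax(); h=np.nanmedian(z[l==i])
        H=.104 if nm=="knob" else p[2]-.0131+.054
        cs,_=cv2.findContours((l==i).astype(np.uint8),cv2.RETR_EXTERNAL,cv2.CHAIN_APPROX_NONE)
        e=pix2w(d,max(cs,key=cv2.contourArea)[:,0],H)
        print(n,nm,"h",h,"n",s[i,4],"mean",pix2w(d,c[i],H)[0],cv2.minEnclosingCircle((e[:,:2]*1000).astype(np.float32)))
print(p)
E
python3 rel2.py
```

```text
Traceback (most recent call last):
  File "rel2.py", line 10, in <module>
    k,l,s,c=cv2.connectedComponentsWithStats(m.astype(np.uint8)); i=1+s[1:,4].argmax(); h=np.nanmedian(z[l==i])
                                                                      ~~~~~~~~~~~~~~^^
ValueError: attempt to get argmax of an empty sequence
```

View pics/w8.png

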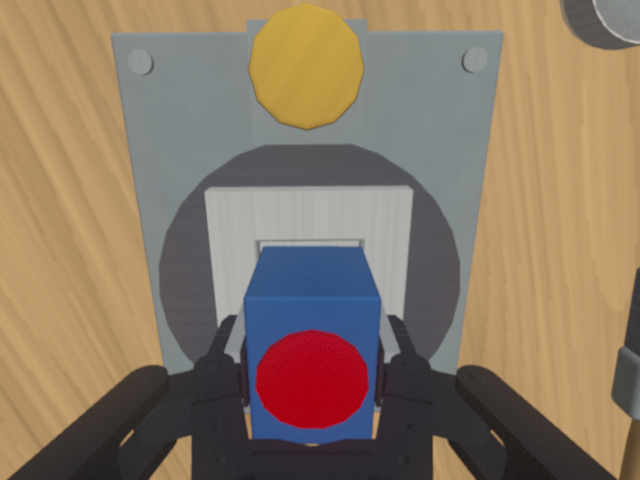

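```bash
sed -i 's/i=1+s\[1:,4\].argmax(); h=/\n        if k<2: print(n,nm,"none"); continue\n        i=1+s[1:,4].argmax(); h=/' rel2.py; python3 rel2.py
```

```text
top red none
top knob h 0.10377355854960674 n 19 mean [0.6185 0.1979 0.104 ] ((617.198486328125, 198.31637573242188), 9.382288932800293)
scene red h 0.08604941162644882 n 62 mean [0.5956 0.1248 0.0858] ((594.0880126953125, 121.41644287109375), 16.537240982055664)
scene knob h 0.10424096764939156 n 99 mean [0.6182 0.2024 0.104 ] ((618.2977905273438, 202.74557495117188), 12.693391799926758)
wrist red h 0.08594193269711432 n 8641 mean [0.5932 0.1162 0.0858] ((593.1495971679688, 115.23516082763672), 19.536897659301758)
wrist knob h 0.10418584386762764 n 11007 mean [0.6173 0.2044 0.104 ] ((617.1182861328125, 203.89248657226562), 11.752687454223633)
[0.5923 0.1142 0.0449]
```

View pics/r_scene.png

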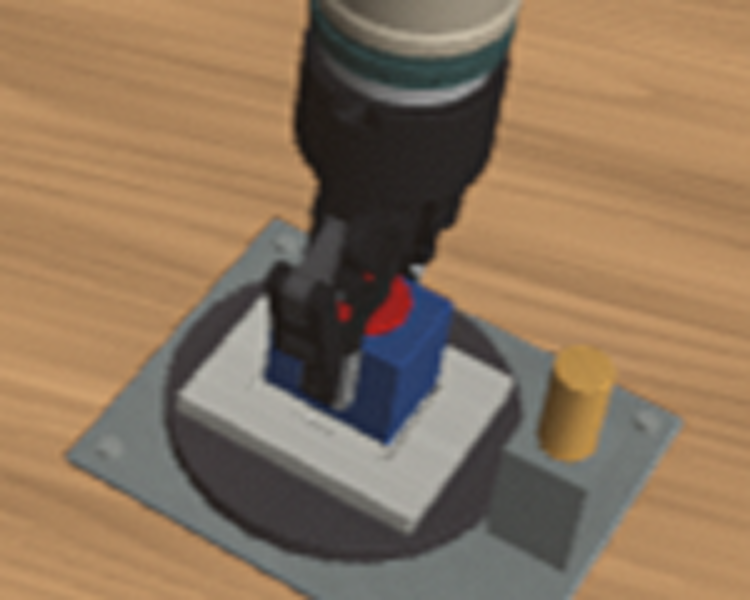

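```bash
python3 - <<'E'
from h import *
p,R=pose(); M=R.as_matrix(); print(p,yawd())
t=p+M@np.array([-.0018,-.0012,0]); t[2]=.0405; print(t)
plan(t,-16.1,4,.03)
E
```

```text
[0.59234198 0.11422261 0.04492647] -16.326035941391535
[0.59068442 0.11283251 0.0405    ]
[ 0.03, -0.0005, -0.0003, 0.0011, 0.002, -0.0, -0.001, 0.03, -0.0004, -0.0003, 0.0011, 0.002, -0.0, -0.001, 0.03, -0.0005, -0.0003, 0.0011, 0.002, -0.001, -0.001, 0.03, -0.0004, -0.0003, 0.0011, 0.001, -0.0, -0.001 ]
```

Request:
apply_moves(moves=[0.03, -0.0005, -0.0005, 0.001, 0.003, 0, -0.001, 0.03, -0.0005, -0.0005, 0.001, 0.002, 0, -0.001, 0.03, -0.0005, -0.0003, 0.001, 0.002, -0.001, -0.001, 0.03, -0.0005, 0, 0.001, 0, 0, -0.001, 0.03, 0, 0, 0, 0, 0, 0, 0.03, 0, 0, 0, 0, 0, 0, 0.03, 0, 0, 0, 0, 0, 0, 0.03, 0, 0, 0, 0, 0, 0])

```text
clock: 10.02
position: [0.5905, 0.1122, 0.0407]
ee_rot: [-0.0, 0.799, 0.601, 0.0]
contact_force: [0.9, -0.4, -2.5]
width: 0.0436
```

```bash
python3 look.py w9 200 310 240 390
```

```text
[0.5906 0.1122 0.0408] -16.08972329221228 [-0.0001  0.0002 -1.    ] [ 1.0254 -0.2544 -0.7469] 0.04341183275460286
```

View pics/w9c.png

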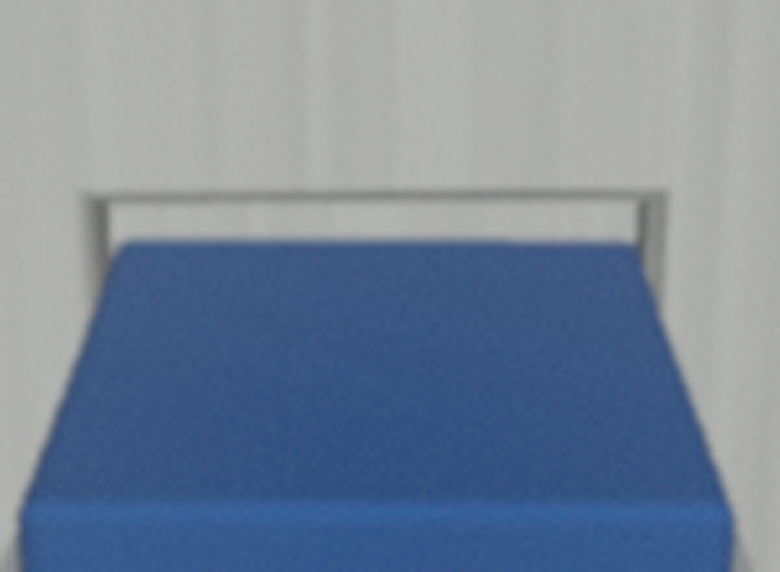

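```bash
python3 rel.py 255.8 236.7 368.5 236.3 263 246.5 362.7 246.5
```

```text
[0.5906 0.1123 0.0408]
pocket L 0.04959780059847459 ang -15.86282550698359 mid tool [0.0331 0.0007 0.0148]
block L 0.043800121670415096 ang -16.076455903991285 mid tool [0.029  0.001  0.0131]
```

Request:
apply_moves(moves=[0.03, 0.0006, -0.0001, 0, 0, 0, -0.001, 0.03, 0.0006, -0.0001, 0, 0, 0, -0.001, 0.03, 0, 0, 0, 0, 0, -0.001, 0.03, 0, 0, 0.001, 0, 0, 0, 0.03, 0, 0, 0.001, 0, 0, 0, 0.03, 0, 0, 0.001, 0, 0, 0, 0.03, 0, 0, 0, 0, 0, 0, 0.03, 0, 0, 0, 0, 0, 0])

```text
clock: 10.78
position: [0.5908, 0.1137, 0.0376]
ee_rot: [-0.0, 0.798, 0.603, 0.0]
contact_force: [-0.1, 0.2, -1.6]
width: 0.0434
```

```bash
python3 look.py w10 200 310 240 390
```

```text
[0.5907 0.1137 0.0375] -15.885621281953918 [ 0.0001  0.0003 -1.    ] [ 0.0152 -0.5215 -1.7897] 0.04335898014254968
```

View pics/w10c.png

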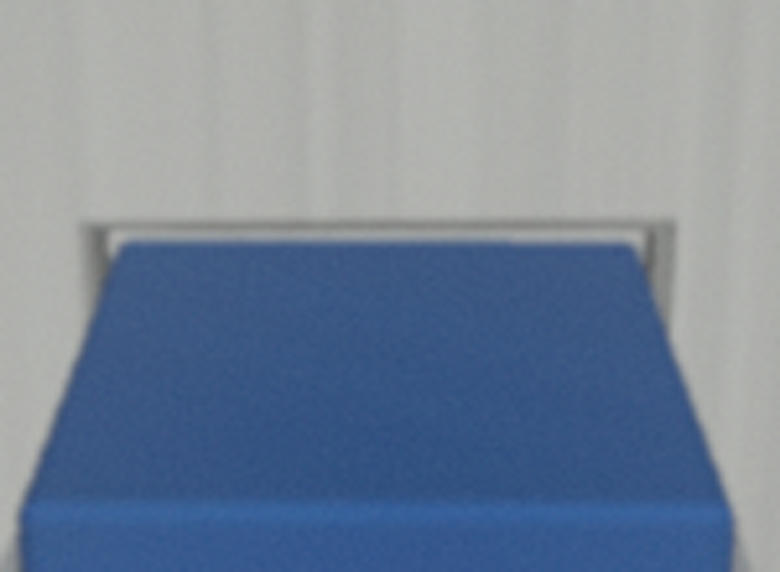

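Request:
apply_moves(moves=[0.03, 0, 0, 0.001, 0, 0, 0, 0.03, 0, 0, 0.001, 0, 0, 0, 0.03, 0, 0, 0.001, 0, 0, 0, 0.03, 0, 0, 0.001, 0, 0, 0, 0.03, 0, 0, 0.001, 0, 0, 0, 0.03, 0, 0, 0, 0, 0, 0, 0.03, 0, 0, 0, 0, 0, 0, 0.03, 0, 0, 0, 0, 0, 0])

```text
clock: 11.5
position: [0.5907, 0.1137, 0.0319]
ee_rot: [-0.0, 0.798, 0.603, 0.0]
contact_force: [-1.3, 1.0, -1.9]
width: 0.0436
```

```bash
python3 look.py w11 200 310 240 390
```

```text
[0.5907 0.1137 0.0319] -15.895153428699196 [-0.      0.0003 -1.    ] [ 0.5269  0.3344 -1.5033] 0.04335565440450203
```

View pics/w11c.png

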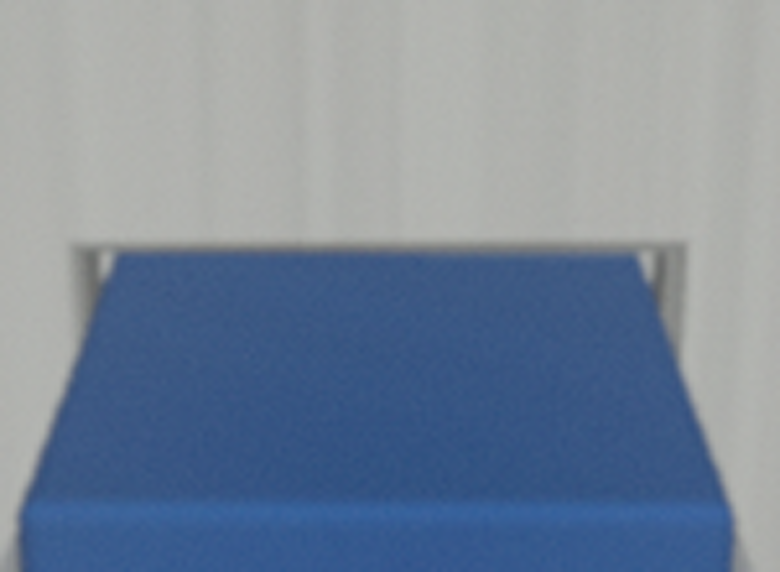

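Request:
apply_moves(moves=[0.03, 0, 0, 0.0005, 0, 0, 0, 0.03, 0, 0, 0.0005, 0, 0, 0, 0.03, 0, 0, 0.0003, 0, 0, 0, 0.03, 0, 0, 0, 0, 0, 0, 0.03, 0, 0, 0, 0, 0, 0, 0.03, 0, 0, 0, 0, 0, 0, 0.03, 0, 0, 0, 0, 0, 0, 0.03, 0, 0, 0, 0, 0, 0])

```text
clock: 12.22
position: [0.591, 0.1137, 0.0312]
ee_rot: [0.0, 0.798, 0.603, 0.0]
contact_force: [0.5, 0.4, -1.5]
width: 0.0431
```

Request:
apply_moves(moves=[0.03, 0, 0, 0.0006, 0, 0, 0, 0.03, 0, 0, 0.0006, 0, 0, 0, 0.03, 0, 0, 0.0006, 0, 0, 0, 0.03, 0, 0, 0, 0, 0, 0, 0.03, 0, 0, 0, 0, 0, 0, 0.03, 0, 0, 0, 0, 0, 0, 0.03, 0, 0, 0, 0, 0, 0, 0.03, 0, 0, 0, 0, 0, 0])

```text
clock: 12.88
position: [0.5911, 0.1137, 0.0311]
ee_rot: [0.0, 0.798, 0.603, 0.001]
contact_force: [-1.0, -0.1, 0.9]
width: 0.0431
```

The block has stopped at the expected seat height (TCP 0.0311) and the force is turning upward, so it is on the floor. I'll let go.

Request:
apply_moves(moves=[0.065, 0, 0, 0, 0, 0, 0, 0.065, 0, 0, 0, 0, 0, 0, 0.065, 0, 0, 0, 0, 0, 0, 0.065, 0, 0, 0, 0, 0, 0, 0.065, 0, 0, 0, 0, 0, 0, 0.065, 0, 0, 0, 0, 0, 0, 0.065, 0, 0, 0, 0, 0, 0, 0.065, 0, 0, 0, 0, 0, 0])

```text
clock: 13.55
position: [0.5924, 0.1138, 0.0305]
ee_rot: [0.001, 0.798, 0.603, 0.002]
contact_force: [0.2, -0.6, -0.2]
width: 0.065
```

Request:
apply_moves(moves=[0.065, 0, 0, -0.004, 0, 0, 0, 0.065, 0, 0, -0.01, 0, 0, 0, 0.065, 0, 0, -0.018, 0, 0, 0, 0.065, 0, 0, -0.022, 0, 0, 0, 0.065, 0, 0, -0.025, 0, 0, 0, 0.065, 0, 0, -0.025, 0, 0, 0, 0.065, 0, 0, -0.02, 0, 0, 0, 0.065, 0, 0, 0, 0, 0, 0])

```text
clock: 14.22
position: [0.5911, 0.1136, 0.1633]
ee_rot: [0.001, 0.798, 0.603, 0.001]
contact_force: [0.6, -0.7, 0.8]
width: 0.0652
```

```bash
python3 look.py w12 200 480 180 460; python3 - <<'E'
from h import *
blockmeas(); fixmeas("w12b")
E
```

```text
[0.5903 0.1136 0.1617] -15.893090697324768 [ 0.0001  0.0003 -1.    ] [0.0783 0.0445 0.7515] 0.06511181818962151
red [ 285  220   56   54 2343] h 0.07214166110428269 circle ((591.613525390625, 114.41592407226562), 18.686491012573242)
blue top [ 285  220   56   54 2334] ((589.7247314453125, 106.77998352050781), (39.74359893798828, 40.206119537353516), 26.42327308654785)
knob top h 0.10408631599578141 (616.8937377929688, 203.86911010742188) 11.653334617614746
```

View pics/w12.png

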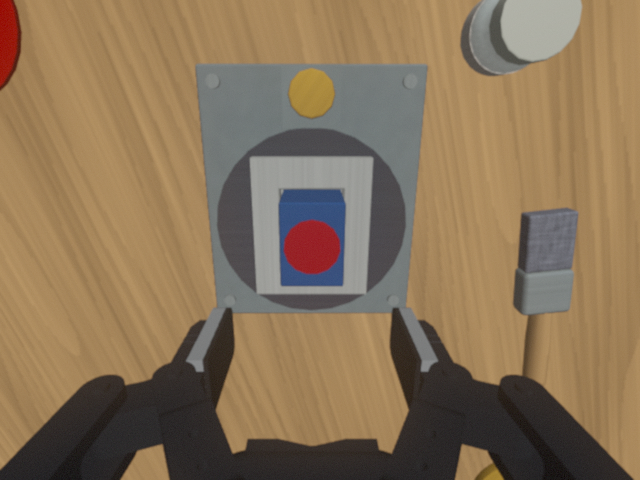

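```bash
python3 - <<'E'
from h import *
plan([.617,.2042,.15],-15.9,6,.055)
E
```

```text
[ 0.055, 0.0159, 0.0005, 0.0013, -0.001, 0.0, 0.0, 0.055, 0.0159, 0.0005, 0.0013, -0.001, 0.0, 0.0, 0.055, 0.0159, 0.0005, 0.0013, -0.001, 0.001, 0.0, 0.055, 0.0159, 0.0005, 0.0013, -0.001, 0.0, 0.0, 0.055, 0.0159, 0.0006, 0.0013, -0.001, 0.001, 0.0, 0.055, 0.0158, 0.0005, 0.0013, -0.002, 0.0, 0.0 ]
```

Request:
apply_moves(moves=[0.055, 0.01, 0.0005, 0.001, -0.001, 0, 0, 0.055, 0.016, 0.0005, 0.001, -0.001, 0, 0, 0.055, 0.018, 0.0005, 0.001, -0.001, 0.001, 0, 0.055, 0.018, 0.0005, 0.002, -0.001, 0, 0, 0.055, 0.016, 0.0005, 0.002, -0.001, 0.001, 0, 0.055, 0.012, 0.0005, 0.002, -0.001, 0, 0, 0.055, 0.004, 0, 0, 0, 0, 0, 0.055, 0, 0, 0, 0, 0, 0])

```text
clock: 15.03
position: [0.6117, 0.2091, 0.1355]
ee_rot: [-0.006, 0.799, 0.602, -0.01]
contact_force: [-0.4, -0.3, -0.1]
width: 0.0549
```

```bash
python3 look.py w13 200 480 180 460; python3 - <<'E'
from h import *
fixmeas("w13b"); p=pose()[0]; print(p)
plan([.617,.204,.070],-15.9,6,.055)
E
```

```text
[0.6114 0.2086 0.1354] -16.02167081088803 [-0.0225 -0.0027 -0.9997] [0.3535 0.0978 0.2167] 0.05502189331225646
knob top h 0.10400475162232159 (617.6378173828125, 205.5701141357422) 12.796628952026367
[0.61140635 0.20791568 0.13582319]
[ 0.055, -0.0003, 0.0013, 0.0109, -0.003, 0.001, -0.0, 0.055, -0.0003, 0.0013, 0.011, -0.003, 0.002, -0.001, 0.055, -0.0003, 0.0012, 0.011, -0.004, 0.001, -0.0, 0.055, -0.0003, 0.0012, 0.0109, -0.003, 0.002, -0.001, 0.055, -0.0003, 0.0011, 0.011, -0.004, 0.001, -0.0, 0.055, -0.0004, 0.0012, 0.011, -0.003, 0.002, -0.001 ]
```

View pics/w13.png

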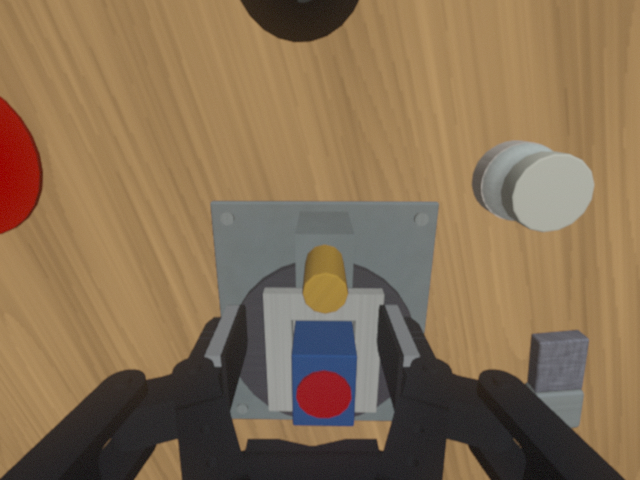

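Request:
apply_moves(moves=[0.055, 0, 0.002, 0, -0.006, 0.003, -0.001, 0.055, 0, 0.002, 0, -0.006, 0.003, -0.001, 0.055, 0, 0.0015, 0.001, -0.005, 0.002, 0, 0.055, -0.0005, 0.0005, 0.003, -0.002, 0.001, 0, 0.055, -0.0005, 0, 0.003, 0, 0, 0, 0.055, -0.0005, 0, 0.001, 0, 0, 0, 0.055, 0, 0, 0, 0, 0, 0, 0.055, 0, 0, 0, 0, 0, 0])

```text
clock: 15.8
position: [0.6171, 0.2003, 0.1285]
ee_rot: [0.001, 0.8, 0.601, 0.001]
contact_force: [0.4, 0.3, 0.9]
width: 0.0545
```

```bash
cat > kn.py <<'E'
from h import *
np.set_printoptions(suppress=True,precision=4)
d=imaging.get_image("wrist"); W=cloud(d); z=W[...,2]; p,R=pose(); g=d["image"].astype(int)
m=((z>.1025)&(z<.106)&(g[...,0]>1.5*g[...,2])&(np.hypot(W[...,0]-.617,W[...,1]-.204)<.02)).astype(np.uint8)
c=max(cv2.findContours(m,cv2.RETR_EXTERNAL,cv2.CHAIN_APPROX_NONE)[0],key=cv2.contourArea)[:,0]
e=pix2w(d,c,.104); C,r=cv2.minEnclosingCircle((e[:,:2]*1000).astype(np.float32)); C=np.array([*C,104])/1000
print(p,yawd(),R.as_matrix()[:,2],"knob",C,r,"tool",(C-p)@R.as_matrix())
cv2.imwrite("pics/kn%d.png"%int(manip.get_state()["clock"]*100),d["image"][:,:,::-1])
plan([C[0],C[1],.070],-15.9,6,.055)
E
python3 kn.py; ls -t pics | head -1
```

```text
[0.6171 0.2003 0.1285] -16.167269382784816 [ 0.0022 -0.0008 -1.    ] knob [0.6173 0.2049 0.104 ] 12.115513801574707 tool [ 0.0045 -0.0011  0.0245]
[ 0.055, 0.0008, -0.0002, 0.0097, 0.0, 0.0, -0.001, 0.055, 0.0007, -0.0002, 0.0098, 0.0, 0.0, -0.001, 0.055, 0.0008, -0.0002, 0.0097, 0.001, 0.0, -0.001, 0.055, 0.0007, -0.0002, 0.0098, 0.0, 0.0, -0.001, 0.055, 0.0008, -0.0002, 0.0097, 0.001, 0.0, -0.0, 0.055, 0.0007, -0.0001, 0.0098, 0.0, 0.0, -0.001 ]
kn1585.png
```

Request:
apply_moves(moves=[0.055, 0.001, 0, 0.005, 0, 0, 0, 0.055, 0.001, 0, 0.008, 0, 0, -0.001, 0.055, 0.001, 0, 0.008, 0, 0, -0.001, 0.055, 0.001, 0, 0.008, 0, 0, -0.001, 0.055, 0.0005, 0, 0.008, 0, 0, 0, 0.055, 0, 0, 0.006, 0, 0, 0, 0.055, 0, 0, 0.002, 0, 0, 0, 0.055, 0, 0, 0, 0, 0, 0])

```text
clock: 16.52
position: [0.6177, 0.2054, 0.0771]
ee_rot: [0.0, 0.798, 0.602, -0.0]
contact_force: [-0.1, 0.2, -0.9]
width: 0.0551
```

```bash
python3 - <<'E'
from h import *
np.set_printoptions(suppress=True,precision=4)
p,R=pose(); print(p,R.as_matrix()[:,2],yawd(),(np.array([.6173,.2047,.07])-p)@R.as_matrix())
plan([.6173,.2047,.0705],-15.9,4,.055)
cv2.imwrite("pics/w14.png",imaging.get_image("wrist")["image"][:,:,::-1])
E
```

```text
[0.6177 0.2054 0.0771] [-0.0003 -0.0012 -1.    ] -15.934162524413914 [-0.0008 -0.0002  0.0071]
[ 0.055, -0.0002, -0.0001, 0.0017, 0.0, 0.0, -0.0, 0.055, -0.0002, -0.0, 0.0016, 0.0, 0.0, -0.0, 0.055, -0.0002, -0.0001, 0.0017, 0.0, 0.001, -0.0, 0.055, -0.0002, -0.0, 0.0016, 0.0, 0.0, -0.001 ]
```

View pics/w14.png

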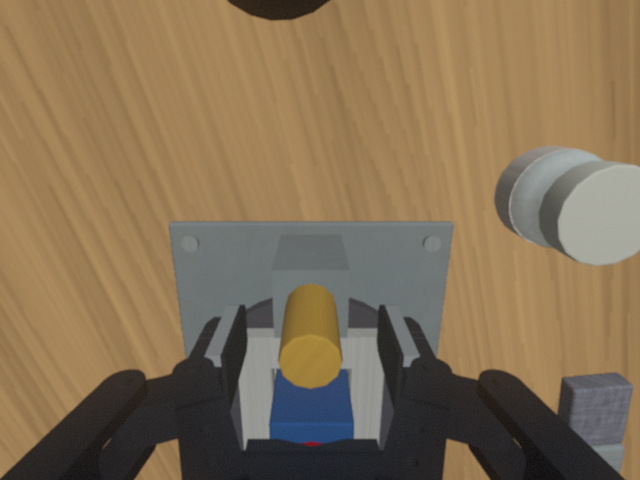

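The knob sits centred between the fingers: its top is at (310,360) and the finger faces at about 245 and 378. I'll lower a little and grip.

Request:
apply_moves(moves=[0.055, -0.0004, 0, 0.002, 0, 0, 0, 0.055, -0.0004, 0, 0.002, 0, 0, 0, 0.055, 0, 0, 0.002, 0, 0, 0, 0.055, 0, 0, 0, 0, 0, 0, 0.015, 0, 0, 0, 0, 0, 0, 0.015, 0, 0, 0, 0, 0, 0, 0.015, 0, 0, 0, 0, 0, 0, 0.015, 0, 0, 0, 0, 0, 0], newtons=35)

```text
clock: 17.23
position: [0.6179, 0.2049, 0.0725]
ee_rot: [0.0, 0.798, 0.602, 0.001]
contact_force: [-0.4, 0.0, -1.4]
width: 0.0229
```

Request:
apply_moves(moves=[0.015, 0, 0, 0, 0, 0, 0, 0.015, 0, 0, 0, 0, 0, 0, 0.015, 0, 0, 0, 0, 0, 0, 0.015, 0, 0, 0, 0, 0, 0, 0.015, 0, 0, 0, 0, 0, 0, 0.015, 0, 0, 0, 0, 0, 0, 0.015, 0, 0, 0, 0, 0, 0, 0.015, 0, 0, 0, 0, 0, 0])

```text
clock: 17.9
position: [0.6179, 0.2048, 0.0725]
ee_rot: [0.001, 0.798, 0.602, 0.001]
contact_force: [0.2, 0.5, -0.5]
width: 0.023
```

```bash
python3 - <<'E'
from h import *
np.set_printoptions(suppress=True,precision=4)
s=manip.get_state();p,R=pose(); print(p,R.as_matrix()[:,2],yawd(),s["contact_force"],s["moment"],s["width"])
cv2.imwrite("pics/w15.png",imaging.get_image("wrist")["image"][:,:,::-1])
E
```

```text
[0.6179 0.2048 0.0725] [ 0.0016 -0.0002 -1.    ] -15.955934638112272 [ 0.2215  0.4871 -0.4777] [0.015  0.0985 0.0361] 0.023045758158736617
```

View pics/w15.png

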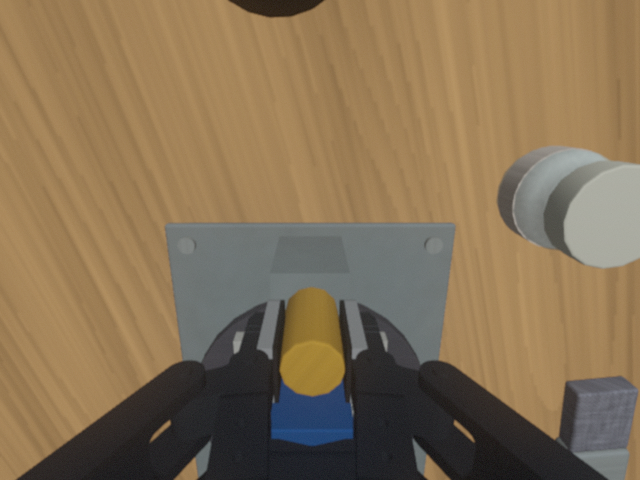

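Request:
apply_moves(moves=[0.015, 0, 0, -0.001, 0, 0, 0, 0.015, 0, 0, -0.002, 0, 0, 0, 0.015, 0, 0, -0.002, 0, 0, 0, 0.015, 0, 0, -0.002, 0, 0, 0, 0.015, 0, 0, -0.002, 0, 0, 0, 0.015, 0, 0, -0.002, 0, 0, 0, 0.015, 0, 0, -0.001, 0, 0, 0, 0.015, 0, 0, 0, 0, 0, 0])

```text
clock: 18.62
position: [0.618, 0.2046, 0.0852]
ee_rot: [0.001, 0.798, 0.602, 0.0]
contact_force: [-0.1, -0.6, -2.5]
width: 0.023
```

```bash
cat > st.py <<'E'
from h import *
np.set_printoptions(suppress=True,precision=4)
s=manip.get_state();p,R=pose(); print(s["clock"],p,R.as_matrix()[:,2],yawd(),s["contact_force"],s["moment"],s["width"])
plan([.6176,.2048,.1025],-15.95,4,.015)
E
python3 st.py
```

```text
18.6167 [0.618  0.2046 0.0852] [ 0.0015 -0.0006 -1.    ] -15.955791455264448 [-0.1439 -0.5994 -2.4647] [ 0.0011  0.0363 -0.0555] 0.023006782796142322
[ 0.015, 0.0, -0.0001, -0.0043, 0.0, 0.0, -0.0, 0.015, 0.0, -0.0001, -0.0043, 0.001, 0.0, -0.0, 0.015, 0.0, -0.0001, -0.0044, 0.0, 0.0, -0.0, 0.015, 0.0001, -0.0001, -0.0043, 0.001, 0.0, -0.0 ]
```

Request:
apply_moves(moves=[0.015, 0, 0, -0.001, 0, 0, 0, 0.015, 0, -0.0001, -0.002, 0.001, 0, 0, 0.015, 0, 0, -0.003, 0, 0, 0, 0.015, 0, -0.0001, -0.003, 0, 0, 0, 0.015, 0, 0, -0.003, 0, 0, 0, 0.015, 0, 0, -0.003, 0, 0, 0, 0.015, 0, 0, -0.001, 0, 0, 0, 0.015, 0, 0, 0, 0, 0, 0])

```text
clock: 19.28
position: [0.6179, 0.2046, 0.1032]
ee_rot: [0.0, 0.798, 0.602, 0.0]
contact_force: [-0.1, -0.1, -1.7]
width: 0.0232
```

```bash
python3 st.py; python3 - <<'E'
from h import *
for n in ["wrist","scene"]:
    d=imaging.get_image(n); im=d["image"]; cv2.imwrite(f"pics/f_{n}.png",im[:,:,::-1])
    u,v=proj(d,[.605,.16,.08])[0].astype(int)
    if n=="scene": cv2.imwrite("pics/f_sc.png",cv2.resize(im[v-60:v+60,u-75:u+75,::-1],None,fx=5,fy=5,interpolation=cv2.INTER_CUBIC))
E
```

```text
19.2833 [0.6179 0.2046 0.1032] [ 0.0008 -0.0003 -1.    ] -15.95110900753557 [-0.1289 -0.0945 -1.6971] [ 0.0357 -0.049  -0.0028] 0.023185450780122695
[ 0.015, 0.0, -0.0001, 0.0002, 0.0, 0.0, -0.0, 0.015, 0.0, -0.0001, 0.0002, 0.0, 0.0, -0.0, 0.015, 0.0, -0.0001, 0.0001, 0.0, 0.0, -0.0, 0.015, 0.0001, -0.0, 0.0002, 0.001, 0.0, -0.0 ]
```

View pics/f_sc.png

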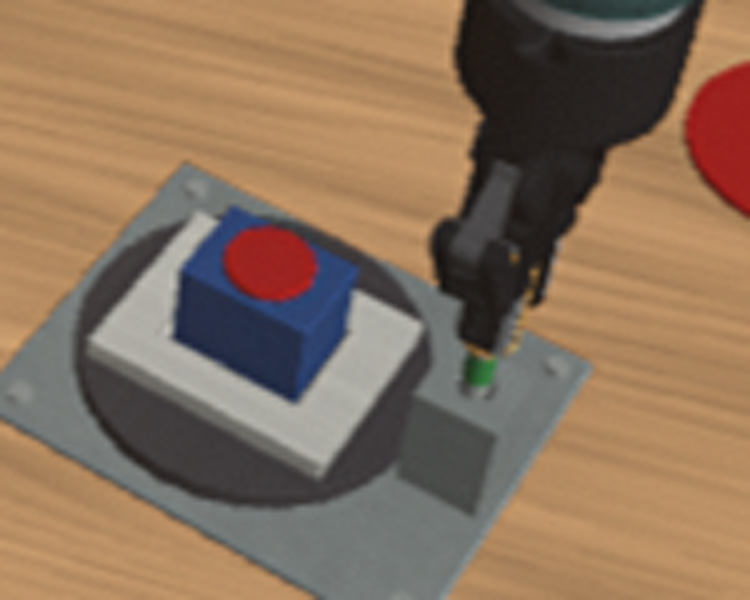

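View pics/f_wrist.png

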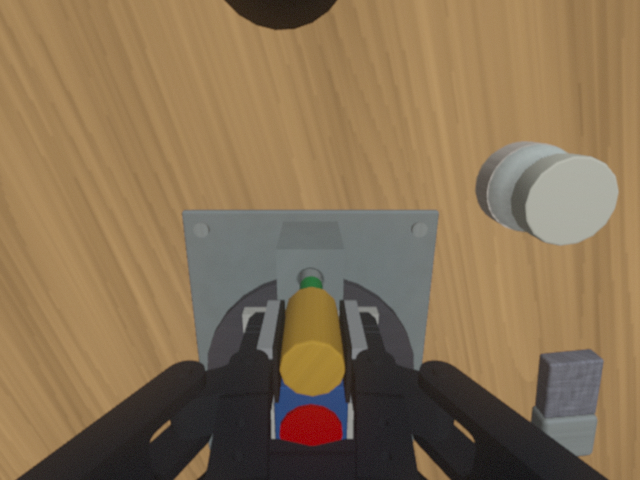

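The pictures show the green band wholly out at (310,282), with steel below it at the bush mouth and no orange. The block sits level in the pocket. I'll let it settle, then check the knob height.

Request:
apply_moves(moves=[0.015, 0, 0, 0, 0, 0, 0, 0.015, 0, 0, 0, 0, 0, 0, 0.015, 0, 0, 0, 0, 0, 0, 0.015, 0, 0, 0, 0, 0, 0, 0.015, 0, 0, 0, 0, 0, 0, 0.015, 0, 0, 0, 0, 0, 0, 0.015, 0, 0, 0, 0, 0, 0, 0.015, 0, 0, 0, 0, 0, 0])

```text
clock: 20.05
position: [0.6172, 0.2045, 0.1019]
ee_rot: [-0.0, 0.798, 0.602, -0.001]
contact_force: [0.3, -0.0, -1.3]
width: 0.0232
```

```bash
python3 st.py; python3 - <<'E'
from h import *
d=imaging.get_image("wrist"); W=cloud(d)
print("knob top h",np.nanmedian(W[355:385,300:325,2]),"roundel h",np.nanmedian(W[415:435,300:320,2]))
d=imaging.get_image("scene"); W=cloud(d); I=d["image"].astype(int); r,g,b=I[...,0],I[...,1],I[...,2]
m=(abs(W[...,0]-.591)<.06)&(abs(W[...,1]-.113)<.06)&(W[...,2]>.062)&(W[...,2]<.08)
q=W[m]; rr=cv2.minAreaRect((q[:,:2]*1000).astype(np.float32)); print("block top",np.median(q,0),rr)
E
```

```text
20.05 [0.6172 0.2045 0.1019] [-0.0013 -0.0007 -1.    ] -15.955445602254908 [ 0.301  -0.0494 -1.3116] [-0.0017 -0.0059 -0.0249] 0.023151355190417437
[ 0.015, 0.0001, 0.0001, -0.0002, -0.0, 0.0, -0.0, 0.015, 0.0001, 0.0001, -0.0001, -0.0, 0.0, -0.0, 0.015, 0.0001, 0.0001, -0.0002, -0.001, 0.001, -0.0, 0.015, 0.0001, 0.0, -0.0001, -0.0, 0.0, -0.0 ]
knob top h 0.13369494969848597 roundel h 0.07213034378367986
block top [0.59585288 0.11288465 0.06928937] ((591.5870361328125, 112.47126007080078), (60.368751525878906, 47.519439697265625), 73.3760757446289)
```

```bash
python3 -c "
from rig import workorder
print(workorder.sign_off())"
```

```text
the job is handed in; nothing more can be done
None
```

I seated the blue block in the pocket, lowered it to the floor and let go of it. I then drew the index pin straight up and handed the job in at about 20 s while still holding it.

**Last checks on the block:** the roundel's top is at 72.1 mm, where 72 mm means fully seated. The block's centre and angle agree with the fixture to about 1 mm and 1°.

**Last checks on the pin:** it is drawn about 29.7 mm by the knob's height. The green band was wholly out with steel showing at the bush and no orange visible. The tool is within about 0.1° of vertical, the side force is about 0.3 N, and the fingers are closed on the knob at 23 mm.

**Disagreements:** while I was centring the block, the estimates of the pocket along its x differed by 2–3 mm, between block edge against pocket rim and roundel against knob. I went by the edges, and the block went in with no noticeable contact force.

**Bystanders:** I did not measure them again at the end. I moved nothing near them, and the ones in the last wrist and scene views looked undisturbed.

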